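Prove the spring scale, weigh an order of bushes and box it

TASK

Prove the spring scale first: stand the large 500 g check weight centred on the empty pan, let go until the pan has settled, then put it back upright on its board. Next set the empty blue tray centred on the pan and let it settle, put every bronze bush into it there and let the full load settle, tray still centred, then stand the loaded tray in the carton. Close the carton properly, both end flaps flat down first and then the two long flaps flat over them, and leave the two smaller weights, the screwdriver, the steel punch and the tape roll undisturbed.

Things in the scene. Friction and masses are not known exactly. Their poses are not given: they have to be found in the camera images.
- check_weight: the 500 g check weight: the largest of three brass knob weights on the board. Plain cylinder 39 mm in diameter and 42 mm tall, a thin neck of 10 mm, and on top a round knob 26 mm in diameter and 14 mm thick (total height 66 mm). Origin at the centre of its underside, z up along its axis.
- board: the weight board: dark wooden board 150 x 64 mm, 8 mm thick, with blue felt on top; fixed to the bench. Origin at the centre of its underside, x along its 150 mm, z up. The 500 g weight starts standing about 45 mm to the -x side of its middle, the two smaller weights stand on its +x half.
- weight_200: 200 g brass knob weight, 29 mm in diameter, 50 mm tall with its 20 mm knob, standing loose on the board; leave it alone. Origin at the centre of its underside.
- weight_100: 100 g brass knob weight, 23 mm in diameter, 42 mm tall with its 16 mm knob, standing loose on the board; leave it alone. Origin at the centre of its underside.
- scale: green spring dial scale, fixed: body 170 x 170 mm, 78 mm tall, with a sloping round dial nose on its -x side reaching to 160 mm from the pan's axis. Origin on the bench under the pan's axis, z up.
- pan_top (a point): centre of the upper face of the scale's flat round steel pan (170 mm in diameter, 4 mm thick, no rim, a small ring marks its centre), 105 mm above the bench when the pan is empty; it rides down with the pan.
- pan (a joint): how far the sprung pan has sunk, in m: 0 empty, about 0.0098 per kg of load, stop at 0.012. It swings for about half a second after a load is put on.
- tray: blue open plastic parts tray, outside 120 x 60 x 30 mm, walls and floor 3 mm, about 80 g, loose. Origin at the centre of its underside, x along its 120 mm, y along its 60 mm, z up. It holds four bushes standing in a row, 27 mm apart.
- carton: small open corrugated carton, fixed to the bench: outside 150 x 144 mm, 60 mm tall, walls and floor 3 mm. Origin at the centre of its underside, x along its 150 mm, y along its 144 mm, z up. Four flaps, each 71 mm from crease to free edge and 3 mm thick, are hinged on its upper edges and start leaning outwards (end flaps by 0.5 to 0.85 rad, long flaps by 0.9 to 1.15 rad); the creases are stiff (about 0.02 N m) so a flap stays where it is left.
- end_flap_a (a joint): angle of the end flap (138 mm wide) on the carton's -x end: crease 73.5 mm from the carton's middle, 60 mm above the bench. 0 is upright, negative leans outwards (stop at -1.3), 1.57 is folded in and flat shut.
- end_flap_a_edge (a point): middle of the free edge of that flap (end_flap_a).
- end_flap_b (a joint): angle of the end flap (138 mm wide) on the carton's +x end: crease 73.5 mm from the carton's middle, 60 mm above the bench. 0 is upright, negative leans outwards (stop at -1.3), 1.57 is folded in and flat shut.
- end_flap_b_edge (a point): middle of the free edge of that flap (end_flap_b).
- long_flap_a (a joint): angle of the long flap (146 mm wide) on the carton's -y side: crease 70.5 mm from the carton's middle, 63 mm above the bench. 0 is upright, negative leans outwards (stop at -1.3), 1.57 is folded in and flat shut.
- long_flap_a_edge (a point): middle of the free edge of that flap (long_flap_a).
- long_flap_b (a joint): angle of the long flap (146 mm wide) on the carton's +y side: crease 70.5 mm from the carton's middle, 63 mm above the bench. 0 is upright, negative leans outwards (stop at -1.3), 1.57 is folded in and flat shut.
- long_flap_b_edge (a point): middle of the free edge of that flap (long_flap_b).
- bush_1: flanged bronze bush, loose: body 20 mm in diameter, foot flange 26 mm in diameter and 5 mm thick, 44 mm tall in all, about 90 g. Origin at the centre of the flange's underside, z along its axis away from the flange. Two to four of the four are there, standing apart on the green cutting mat between scale and carton.
- bush_2: flanged bronze bush, loose: body 20 mm in diameter, foot flange 26 mm in diameter and 5 mm thick, 44 mm tall in all, about 90 g. Origin at the centre of the flange's underside, z along its axis away from the flange. Two to four of the four are there, standing apart on the green cutting mat between scale and carton.
- bush_3: flanged bronze bush, loose: body 20 mm in diameter, foot flange 26 mm in diameter and 5 mm thick, 44 mm tall in all, about 90 g. Origin at the centre of the flange's underside, z along its axis away from the flange. Two to four of the four are there, standing apart on the green cutting mat between scale and carton.
- bush_4: flanged bronze bush, loose: body 20 mm in diameter, foot flange 26 mm in diameter and 5 mm thick, 44 mm tall in all, about 90 g. Origin at the centre of the flange's underside, z along its axis away from the flange. Two to four of the four are there, standing apart on the green cutting mat between scale and carton.
- tape_roll: yellow roll of packing tape lying at the back of the bench, 104 mm in diameter; leave it alone.
- screwdriver: screwdriver lying at the back of the bench, 200 mm long; leave it alone.
- hollow_punch: dark steel hollow punch, 28 mm in diameter and 100 mm tall, standing at the back of the bench; leave it alone.
Things that resemble listed ones, but are neither listed nor needed, are in the scene too. What is shaped like the bush_1 but black or red is not meant.

How it is judged:
On the way, in this order (a step that is already met when the one before it is completed fails the run):
1. the 500 g check weight stands released, alone and centred on the pan (within 15 mm), and the pan has settled (horizontal distance between check_weight and pan_top below 0.015 m and angle between check_weight's own z axis and vertical below 0.12 rad and contact force between the fingers and check_weight below 0.05 N and linear speed of check_weight below 0.02 m/s and z of check_weight in the frame of pan_top between -0.003 and 0.005 m and velocity of joint pan between -0.004 and 0.004 m/s and value of joint pan between 0.0042 and 0.0055 m), for 0.4 s.
2. the check weight stands upright and released on its board and the pan is empty (x of check_weight in the frame of board between -0.068 and 0.068 m and y of check_weight in the frame of board between -0.028 and 0.028 m and z of check_weight in the frame of board between 0.004 and 0.013 m and angle between check_weight's own z axis and vertical below 0.12 rad and contact force between the fingers and check_weight below 0.05 N and value of joint pan below 0.0004 m), for 0.2 s.
3. the empty tray stands released and centred on the pan (within 15 mm), settled (horizontal distance between tray and pan_top below 0.015 m and angle between tray's own z axis and vertical below 0.12 rad and contact force between the fingers and tray below 0.05 N and linear speed of tray below 0.02 m/s and z of tray in the frame of pan_top between -0.003 and 0.005 m and velocity of joint pan between -0.004 and 0.004 m/s and distance between each of bush_1, bush_2, bush_3, bush_4 and tray above 0.075 m and value of joint pan above 0.0004 m), for 0.3 s.
4. every bush is in the tray, the tray stands released and centred on the pan (within 15 mm), settled (horizontal distance between tray and pan_top below 0.015 m and angle between tray's own z axis and vertical below 0.12 rad and contact force between the fingers and tray below 0.05 N and linear speed of tray below 0.02 m/s and z of tray in the frame of pan_top between -0.003 and 0.005 m and velocity of joint pan between -0.004 and 0.004 m/s and x of bush_1 in the frame of tray between -0.06 and 0.06 m and y of bush_1 in the frame of tray between -0.031 and 0.031 m and z of bush_1 in the frame of tray between -0.002 and 0.05 m and contact force between the fingers and bush_1 below 0.05 N and x of bush_2 in the frame of tray between -0.06 and 0.06 m and y of bush_2 in the frame of tray between -0.031 and 0.031 m and z of bush_2 in the frame of tray between -0.002 and 0.05 m and contact force between the fingers and bush_2 below 0.05 N and x of bush_3 in the frame of tray between -0.06 and 0.06 m and y of bush_3 in the frame of tray between -0.031 and 0.031 m and z of bush_3 in the frame of tray between -0.002 and 0.05 m and contact force between the fingers and bush_3 below 0.05 N and x of bush_4 in the frame of tray between -0.06 and 0.06 m and y of bush_4 in the frame of tray between -0.031 and 0.031 m and z of bush_4 in the frame of tray between -0.002 and 0.05 m and contact force between the fingers and bush_4 below 0.05 N and value of joint pan above 0.0015 m), for 0.4 s.
5. the loaded tray stands flat and released on the carton's floor (x of tray in the frame of carton between -0.016 and 0.016 m and y of tray in the frame of carton between -0.043 and 0.043 m and z of tray in the frame of carton between 0 and 0.01 m and angle between tray's own z axis and vertical below 0.12 rad and contact force between the fingers and tray below 0.05 N and x of bush_1 in the frame of tray between -0.06 and 0.06 m and y of bush_1 in the frame of tray between -0.031 and 0.031 m and z of bush_1 in the frame of tray between -0.002 and 0.05 m and contact force between the fingers and bush_1 below 0.05 N and x of bush_2 in the frame of tray between -0.06 and 0.06 m and y of bush_2 in the frame of tray between -0.031 and 0.031 m and z of bush_2 in the frame of tray between -0.002 and 0.05 m and contact force between the fingers and bush_2 below 0.05 N and x of bush_3 in the frame of tray between -0.06 and 0.06 m and y of bush_3 in the frame of tray between -0.031 and 0.031 m and z of bush_3 in the frame of tray between -0.002 and 0.05 m and contact force between the fingers and bush_3 below 0.05 N and x of bush_4 in the frame of tray between -0.06 and 0.06 m and y of bush_4 in the frame of tray between -0.031 and 0.031 m and z of bush_4 in the frame of tray between -0.002 and 0.05 m and contact force between the fingers and bush_4 below 0.05 N), for 0.2 s.
6. both end flaps are folded down flat (x of tray in the frame of carton between -0.016 and 0.016 m and y of tray in the frame of carton between -0.043 and 0.043 m and z of tray in the frame of carton between 0 and 0.01 m and angle between tray's own z axis and vertical below 0.12 rad and contact force between the fingers and tray below 0.05 N and value of joint each of end_flap_a, end_flap_b above 1.47 rad), for 0.2 s.
7. both long flaps are folded down flat over them (value of joint each of end_flap_a, end_flap_b, long_flap_a, long_flap_b above 1.47 rad), for 0.2 s.
At the end, for the whole second after the job is handed in: The tray stands flat on the carton's floor with every bush inside the carton, all four flaps are down within 0.1 rad of flat, the 500 g weight stands upright on its board, the pan is empty, and everything is released and at rest (all of step 2 and all of step 7 and x of tray in the frame of carton between -0.016 and 0.016 m and y of tray in the frame of carton between -0.043 and 0.043 m and z of tray in the frame of carton between 0 and 0.01 m and angle between tray's own z axis and vertical below 0.12 rad and contact force between the fingers and tray below 0.05 N and x of bush_1 in the frame of carton between -0.073 and 0.073 m and y of bush_1 in the frame of carton between -0.07 and 0.07 m and z of bush_1 in the frame of carton between 0 and 0.056 m and x of bush_2 in the frame of carton between -0.073 and 0.073 m and y of bush_2 in the frame of carton between -0.07 and 0.07 m and z of bush_2 in the frame of carton between 0 and 0.056 m and x of bush_3 in the frame of carton between -0.073 and 0.073 m and y of bush_3 in the frame of carton between -0.07 and 0.07 m and z of bush_3 in the frame of carton between 0 and 0.056 m and x of bush_4 in the frame of carton between -0.073 and 0.073 m and y of bush_4 in the frame of carton between -0.07 and 0.07 m and z of bush_4 in the frame of carton between 0 and 0.056 m and linear speed of tray below 0.02 m/s); the robot touches nothing.
It fails at once if a long flap is folded down while an end flap is still up (value of joint any of long_flap_a, long_flap_b above 1.1 rad and value of joint any of end_flap_a, end_flap_b below 1.2 rad).
It fails at once if a smaller weight, the screwdriver, the punch or the tape roll is shifted more than 30 mm or knocked over (distance of any of weight_200, weight_100, tape_roll, screwdriver, hollow_punch from where it was at the start of the episode above 0.03 m or angle between any of weight_200, weight_100, hollow_punch's own z axis and vertical above 0.6 rad).
Of bush_1, bush_2, bush_3, bush_4 only 2 to 4 are there at a start; the rules pass over those that are not, and their reading is None.
At some moment in a run one of bush_1, bush_2, bush_3, bush_4, tray may be knocked a few centimetres aside while the robot is not near it.
Once in a run the grip may slacken for a moment while it holds something.
It also fails if it takes over 210 s, if anything falls off the work surface, if the arm or the gripper's body presses on something with over 40 N, if the wrist force passes 120 N, or if a joint passes its speed limit or range.

ROBOT

A 6-joint arm with a two-finger parallel gripper is mounted at the origin on the work surface. World frame = base frame: x ahead of the robot, y to its left, z up, the work surface at z = 0. Lengths are in m, angles in rad, forces in N, time in s.
With the tool pointing down it reaches from about 0.25 to 0.775 m from the base axis. Payload 4 kg.
Tool frame: the origin (TCP) lies on the centre line of the jaws, within the pads' length; the fingertips stand 8 mm ahead of it and the grasp point (between the pads) lies 11 mm behind it; z points along the fingers, y is the direction in which the jaws open and shut (so a half turn about z gives the same grasp; the last joint's range is limited). The gripper opens to 94 mm and grips with 3 to 60 N. Pads are 16 mm wide; open, the fingers measure 119 mm over their backs; the gripper's body (75 mm by 177 mm) begins 78 mm behind the grasp point.
Start: joints at [-0.103, 0.087, 1.371, -0, 1.684, -0.103], TCP at [0.55, -0, 0.214] pointing down, gripper open.
Joint ranges: [-3.1, 3.1], [-0.76, 2.03], [0.27, 2.55], [-1.08, 4.22], [0.17, 2.65], [-2.57, 2.57]. Speed limits (rad/s): [2.79, 2.79, 3.14, 3.14, 3.14, 3.14].

INTERFACE

Orientations are given as [roll, pitch, yaw] about the fixed x, y, z axes, in that order (R = Rz(yaw) Ry(pitch) Rx(roll)).
In Python, from bench import * gives the robot as it stands.
- The arm moves only by the tool step_arm, never from a script. Its argument "steps" is a list of rows, each an object of numbers: "jaw": the opening, from 0 (shut) to 1 (fully open); "tx", "ty", "tz": the shift along the tool's x, y, z in m; "ax", "ay", "az": the turn, a rotation vector about the tool's x, y, z in rad. In form: [{"jaw": .., "tx": .., "ty": .., "tz": .., "ax": .., "ay": .., "az": ..}, ...]. A call has 1 to 8 rows; each row is the pose to reach, as a shift and turn from the pose measured when the call began, along the tool's axes at that moment; what a row does not reach only later rows make up. A row lasts 1/10 s, in which the tool goes at most 50 mm and 8.59 degrees, less where a joint would pass 70% of its speed; a pose out of reach is approached as far as the arm can. A call with a gripper value outside its range is refused whole. The fingers move at their own pace and stop on an object; the grip force is fixed at half the most. Time passes only in rows, so rows that repeat a pose let the fingers close. It gives the time, the measured TCP pose, the force and the opening at its end, in the units of the state.
- get_obs(): the state, without advancing time (a new reading comes with each control period).
- snapshot(name): name is "scene" or "side" or "wrist"; returns (picture, depth): 420x560x3 uint8, red, green, blue; 420x560 float32, m along the optical axis (not along the pixel's ray), 0 where there is no reading.
- camera_model(name): a dict with "intrinsics" (3x3 intrinsics, pixels), "origin" and "orientation" of the camera in the world. Camera axes: x right, y down, z forward; pixel columns grow to the right and rows downward; lengths in m; the calibration is good to about 2 mm. A picture is of the moment at which its call begins: read the wrist's pose just before it. camera_model takes no time and is no camera call; for the wrist camera it gives the pose at the moment of the call.
- close_job(): hands the job in, once; it reports no verdict.
Trained networks look in the newest picture that a camera, given by its name, has taken for a name from the list of things; names that differ only in an ending like _2 or _b are one class to them, and where a whole thing is asked for, a point or a joint stands for the part that bears it (a point fixed in the world has none). Each returns a list of dicts, best first, with "confidence" (0 to 1); they miss things now and then, are a little off and sometimes report something else, mostly with a low value. They report only what shows in the picture. A call takes as long as a camera call. They do not tell look-alikes from the thing itself.
- silhouettes(camera, query): "pixels" (420x560 bool, what is visible of it) and "rect" ([left, top, right, bottom] in pixels, round what is visible of it).
The state is a dict: "time": time; "joint_positions": joint angles; "qvel": joint speeds; "joint_torque": joint torques, N m; "tool_pos": TCP position; "ee_rot": TCP orientation; "wrist_force": force on the tool from outside, world axes, zero at the start; "wrist_torque": the same for the moment, N m; "width": finger opening in m.
Only numpy, scipy, OpenCV 4.12 (cv2) and the standard library are available. Lean on these libraries where they do the work, as an engineer would, in place of code of your own. Each camera call takes 0.05 s, during which the arm holds its last target. There are 200 camera calls.

## Working session

There is one attempt and no reset: what is moved stays moved. The work goes in short steps, Python scripts to look and compute and a tool call to move; the robot and the scene stay as the last step left them, time stands still between calls to the robot, and variables do not carry over. Pictures are saved under pics/ and viewed, about 12 in all and at most 16, crops included, and the job is handed in when it is done.

Besides the shell and the picture viewer there is one more tool, called as name(argument=value, ...), one argument or row to a line, values as JSON. step_arm: Moves the arm, as the interface text tells. Its arguments: {"type":"object","properties":{"steps":{"type":"array"}},"required":["steps"]}

```bash
mkdir -p pics && ls
cat > h.py <<'E'
from bench import *
import numpy as np, cv2
def cam(n):
    m=camera_model(n); K=np.array(m["intrinsics"]); o=np.array(m["origin"]); R=np.array(m["orientation"])
    if R.shape!=(3,3):
        from scipy.spatial.transform import Rotation as Ro
        R=Ro.from_euler('xyz',R).as_matrix() if R.size==3 else Ro.from_quat(R).as_matrix()
    return K,o,R
def cloud(n,depth,c=None):
    K,o,R=c or cam(n)
    v,u=np.mgrid[0:depth.shape[0],0:depth.shape[1]]
    P=np.stack([(u-K[0,2])/K[0,0]*depth,(v-K[1,2])/K[1,1]*depth,depth],-1)
    W=P@R.T+o; W[depth==0]=np.nan
    return W
def save(n,img): cv2.imwrite("pics/"+n+".png",img[:,:,::-1])
E
python3 - <<'E'
from h import *
print(camera_model("scene")); print(get_obs())
for n in("scene","side"):
    im,d=snapshot(n); save(n+"0",im); np.save(n+"0.npy",d)
    W=cloud(n,d); np.save(n+"W.npy",W)
    for q in ("check_weight","board","weight_200","scale","tray","carton","bush_1","hollow_punch"):
        for r in silhouettes(n,q)[:5]:
            p=W[r["pixels"]]; p=p[~np.isnan(p[:,0])]
            print(n,q,round(r["confidence"],2),np.round(r["rect"]),np.round(np.median(p,0),3),np.round(np.percentile(p,2,axis=0),3),np.round(np.percentile(p,98,axis=0),3), im[r["pixels"]].mean(0).round())
E
```

```text
pics
{'intrinsics': array([[533.60422284,   0.        , 288.27119965],
       [  0.        , 533.60422284, 209.0035733 ],
       [  0.        ,   0.        ,   1.        ]]), 'origin': array([ 1.10867489, -0.53469578,  0.86956062]), 'orientation': array([-2.33979856, -0.01565868,  0.82900518])}
{'time': 0.0, 'joint_positions': array([-1.03074890e-01,  8.79468482e-02,  1.37227241e+00, -3.43894777e-05,
        1.68360132e+00, -1.03110851e-01]), 'qvel': array([ 0.00219384, -0.00010378,  0.00194604, -0.00083309, -0.00119557,
       -0.00213954]), 'joint_torque': array([ 1.28542815e-03, -3.40182602e+01, -3.02423716e+01,  7.18220207e-02,
        3.29729996e-02, -1.13141955e-04]), 'tool_pos': array([5.49455606e-01, 5.37336349e-05, 2.12299421e-01]), 'ee_rot': array([-3.13937305e+00, -1.95317575e-04,  1.57082824e+00]), 'wrist_force': array([-0.21789999, -0.67725662, -0.53766411]), 'wrist_torque': array([-0.0316532 ,  0.03657691, -0.00012305]), 'width': 0.09395855521900631}
scene check_weight 0.97 [316. 273. 334. 306.] [ 0.703 -0.046  0.048] [ 0.683 -0.057  0.009] [ 0.715 -0.026  0.075] [125. 
[... 3475 characters left out ...]
1. 230.] [ 0.601 -0.033  0.021] [ 0.594 -0.053 -0.001] [ 0.635 -0.026  0.045] [127.  85.  55.]
side bush_1 0.69 [251. 228. 259. 247.] [0.593 0.043 0.025] [0.587 0.03  0.001] [0.607 0.05  0.045] [118.  75.  49.]
side bush_1 0.66 [288. 241. 336. 296.] [0.45  0.024 0.006] [ 0.405 -0.034 -0.001] [0.486 0.09  0.03 ] [ 37.  66. 123.]
side bush_1 0.6 [296. 200. 302. 217.] [ 0.585 -0.101  0.024] [ 0.579 -0.111  0.001] [ 0.598 -0.093  0.044] [38. 37. 30.]
side bush_1 0.59 [295. 219. 309. 243.] [ 0.527 -0.036  0.024] [ 0.52 -0.05  0.  ] [ 0.54  -0.03   0.045] [131.  84.  55.]
side hollow_punch 0.53 [268. 146. 280. 179.] [ 0.733 -0.181  0.044] [ 0.725 -0.201 -0.001] [ 0.758 -0.174  0.095] [52. 49. 45.]
```

Run:
```python
import cv2,numpy as np
a=cv2.imread("pics/scene0.png");a=cv2.resize(a[100:380,50:430],None,fx=2.1,fy=2.1,interpolation=cv2.INTER_CUBIC);cv2.imwrite("pics/s0.png",a)
```

```text
(no output)
```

View pics/s0.png

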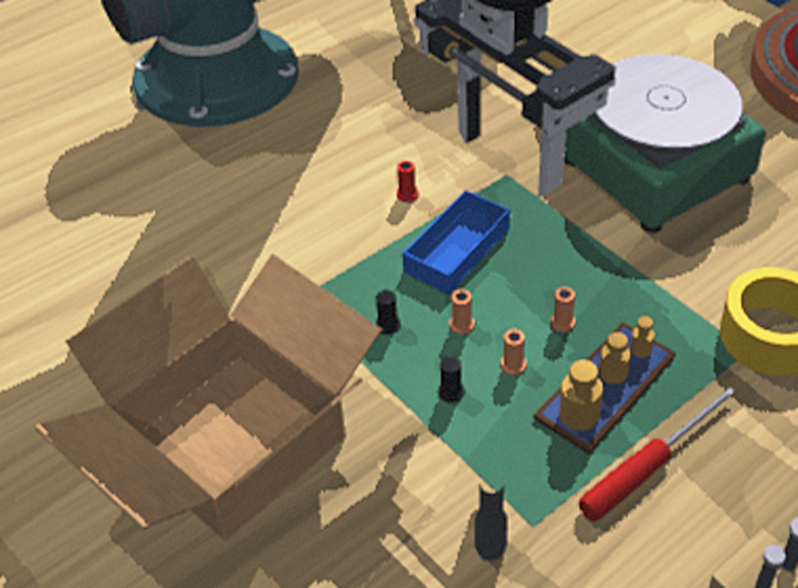

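Scene picture: three bronze bushes (crop pixels 461,311; 514,351; 565,309), two black and one red decoy, with the tray at 455,240. The scale is upper right, the carton lower left, the weight board at 605,380 and the punch at 490,525. Next I'll fit the poses.

```bash
cat >> h.py <<'E'
from scipy.optimize import least_squares
def circ(P,r,loss='soft_l1'):
    f=lambda c:np.hypot(P[:,0]-c[0],P[:,1]-c[1])-r
    s=least_squares(f,np.median(P[:,:2],0)+[0,0],loss=loss,f_scale=.001)
    return s.x, np.sqrt(np.mean(f(s.x)**2)), len(P)
def near(W,x,y,r,z0,z1):
    P=W.reshape(-1,3); P=P[~np.isnan(P[:,0])]
    return P[(np.hypot(P[:,0]-x,P[:,1]-y)<r)&(P[:,2]>z0)&(P[:,2]<z1)]
def rect(P):
    (c,s,a)=cv2.minAreaRect((P[:,:2]*1000).astype(np.float32)); return np.round(c,1),np.round(s,1),round(a,1)
E
python3 - <<'E'
from h import *
Ws={n:np.load(n+"W.npy") for n in("scene","side")}
Ws["both"]=np.concatenate([w.reshape(-1,3) for w in Ws.values()])
for n,W in Ws.items():
    print(n)
    for nm,x,y,r,rr,z0,z1 in [("b1",.533,-.043,.03,.010,.009,.04),("b2",.606,-.039,.03,.010,.009,.04),("b3",.599,.039,.03,.010,.009,.04),("chk",.695,-.038,.035,.0195,.013,.047),("w2",.683,.02,.025,.0145,.013,.033)]:
        P=near(W,x,y,r,z0,z1); c,e,k=circ(P,rr); print(nm,np.round(c,4),round(e,4),k)
    P=near(W,.5,.285,.1,.102,.109)
    print("pan",rect(P),cv2.minEnclosingCircle((P[:,:2]*1000).astype(np.float32)),P[:,2].mean().round(4))
    P=near(W,.447,.026,.085,.024,.034); print("tray",rect(P),P[:,2].max())
    P=near(W,.69,.01,.1,.005,.0105); print("board",rect(P),P[:,2].mean().round(4))
    P=near(W,.5,-.3,.2,.045,.058);P=P[:]
    print("cart",rect(P))
    P=near(W,.5,-.3,.2,.06,.13); print("flaps",rect(P),P[:,2].max())
W=Ws["both"]; P=near(W,.5,-.3,.22,.02,.13)
im=np.zeros((480,480),np.uint8)
ij=((P[:,:2]-[.5,-.3])/.0009+240).astype(int); im[ij[:,1].clip(0,479),ij[:,0].clip(0,479)]=(P[:,2]*1900).clip(40,255)
cv2.imwrite("pics/cart.png",cv2.applyColorMap(im,cv2.COLORMAP_JET))
E
```

```text
scene
b1 [ 0.5329 -0.0426] 0.0012 91
b2 [ 0.6176 -0.0516] 0.0037 98
b3 [0.5994 0.0368] 0.0012 98
chk [ 0.6957 -0.0369] 0.0019 225
w2 [0.6995 0.0045] 0.005 88
pan (array([508.5, 292.7]), array([153.4, 173.4]), 31.3) ((500.7228698730469, 287.8193664550781), 87.13275146484375) 0.1042
tray (array([447.7,  25. ]), array([ 63.3, 124.1]), 15.1) 0.0332792752308394
board (array([673.7,  11.2]), array([164.6, 162.9]), 64.6) 0.0073
cart (array([ 495.9, -234. ]), array([157.1, 262.7]), 5.0)
flaps (array([ 498.9, -297.2]), array([229.8, 264.4]), 7.2) 0.12214722321791427
side
b1 [ 0.5325 -0.0423] 0.0011 93
b2 [ 0.5936 -0.0275] 0.0038 90
b3 [0.599  0.0376] 0.0012 97
chk [ 0.6709 -0.0129] 0.0069 179
w2 [0.6622 0.0381] 0.0048 81
pan (array([498.7, 291.4]), array([168. , 169.8]), 63.6) ((499.29046630859375, 290.498779296875), 86.20257568359375) 0.1044
tray (array([446.6,  26.3]), array([ 61. , 123.2]), 15.1) 0.033849541958201224
board (array([688.9,  11.5]), array([188.1, 152.6]), 6.7) 0.0075
cart (array([ 500.2, -294.5]), array([151.8, 152.3]), 8.1)
flaps (array([ 499.5, -295.3]), array([227.8, 270.8]), 7.5) 0.12226262535015597
both
b1 [ 0.5327 -0.0424] 0.0012 184
b2 [ 0.6063 -0.039 ] 0.0012 188
b3 [0.5992 0.0372] 0.0012 195
chk [ 0.6956 -0.0368] 0.0018 404
w2 [0.6829 0.0234] 0.0014 169
pan (array([500.5, 290.9]), array([168.8, 173.5]), 63.1) ((499.351806640625, 288.1351623535156), 87.99536895751953) 0.1044
tray (array([447.5,  25.5]), array([ 63.3, 125.3]), 15.1) 0.033849541958201224
board (array([689.7,  10.2]), array([187.3, 155.4]), 8.6) 0.0074
cart (array([ 490.8, -237.3]), array([156.3, 268.2]), 7.9)
flaps (array([ 498.5, -295.5]), array([229.7, 270.8]), 7.4) 0.12226262535015597
```

View pics/cart.png

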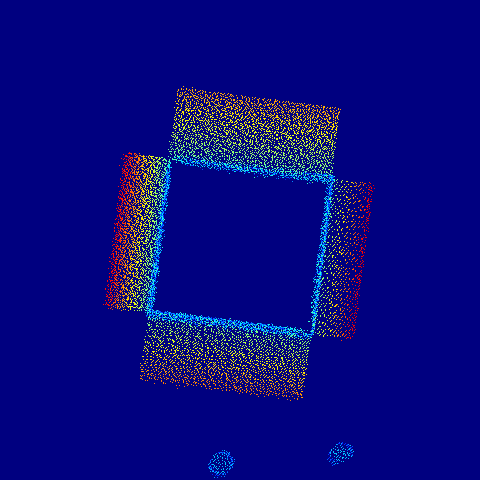

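The height map gives the carton centre at about (0.501, -0.295), yaw about 7.5°. The narrow end flaps are left and right (±x) and the long flaps top and bottom. Going to the check weight.

step_arm(
  steps=[
    {"jaw": 0.6, "ty": 0.146, "tx": -0.037, "tz": 0.08},
    {"jaw": 0.6, "ty": 0.146, "tx": -0.037, "tz": 0.08},
    {"jaw": 0.6, "ty": 0.146, "tx": -0.037, "tz": 0.08},
    {"jaw": 0.6, "ty": 0.146, "tx": -0.037, "tz": 0.08},
    {"jaw": 0.6, "ty": 0.146, "tx": -0.037, "tz": 0.12},
    {"jaw": 0.6, "ty": 0.146, "tx": -0.037, "tz": 0.12},
    {"jaw": 0.6, "ty": 0.146, "tx": -0.037, "tz": 0.12},
    {"jaw": 0.6, "ty": 0.146, "tx": -0.037, "tz": 0.12},
  ],
)

```text
invalid input
```

```bash
cat >> h.py <<'E'
from scipy.spatial.transform import Rotation as Ro
def go(x,y,z,yaw=None,grid=1):
    """shift in tool axes to world target; yaw = wanted ee yaw"""
    s=get_obs(); R=Ro.from_euler('xyz',s["ee_rot"]); d=R.inv().apply(np.array([x,y,z])-s["tool_pos"])
    out=dict(zip(("tx","ty","tz"),np.round(d,4)))
    if yaw is not None:
        T=Ro.from_euler('xyz',[np.pi,0,yaw]); out.update(zip(("ax","ay","az"),(R.inv()*T).as_rotvec().round(4)))
    print("t",round(s["time"],1),"pos",s["tool_pos"].round(4),"yaw",s["ee_rot"].round(4),"w",round(s["width"],4)); print(out)
E
python3 - <<'E'
from h import *
im,d=snapshot("wrist"); save("w1",im); c=cam("wrist"); print(c[1]); go(.6956,-.0368,.025,np.pi/2)
W=cloud("wrist",d,c); P=near(W,.695,-.037,.04,.055,.085); print(P[:,2].max() if len(P) else 0,np.median(P,0) if len(P) else 0)
if len(P): print(circ(P[P[:,2]>.068],.013))
E
```

```text
[0.54992957 0.07411386 0.38483071]
t 0.9 pos [ 0.55   -0.      0.2135] yaw [3.1415 0.     1.5708] w 0.0938
{'tx': np.float64(-0.0368), 'ty': np.float64(0.1456), 'tz': np.float64(0.1885), 'ax': np.float64(0.0001), 'ay': np.float64(0.0), 'az': np.float64(-0.0)}
0.07563881789659554 [ 0.69231296 -0.03497775  0.07366718]
(array([ 0.69525507, -0.03776481]), np.float64(0.005132333304269929), 530)
```

View pics/w1.png

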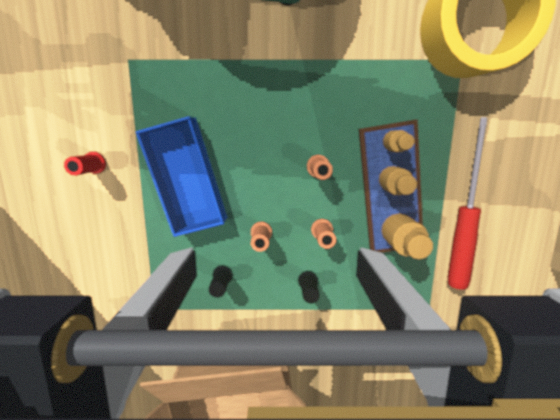

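The wrist view shows exactly three bronze bushes (260,237; 324,234; 319,167). The weight is at 405,235 with the screwdriver close to its right. The move was refused, probably because all keys are needed.

step_arm(
  steps=[
    {"jaw": 0.6, "tx": -0.037, "ty": 0.146, "tz": 0.08, "ax": 0, "ay": 0, "az": 0},
    {"jaw": 0.6, "tx": -0.037, "ty": 0.146, "tz": 0.08, "ax": 0, "ay": 0, "az": 0},
    {"jaw": 0.6, "tx": -0.037, "ty": 0.146, "tz": 0.08, "ax": 0, "ay": 0, "az": 0},
    {"jaw": 0.6, "tx": -0.037, "ty": 0.146, "tz": 0.08, "ax": 0, "ay": 0, "az": 0},
    {"jaw": 0.6, "tx": -0.037, "ty": 0.146, "tz": 0.08, "ax": 0, "ay": 0, "az": 0},
    {"jaw": 0.6, "tx": -0.037, "ty": 0.146, "tz": 0.11, "ax": 0, "ay": 0, "az": 0},
    {"jaw": 0.6, "tx": -0.037, "ty": 0.146, "tz": 0.11, "ax": 0, "ay": 0, "az": 0},
  ],
)

```text
time: 1.65
tool_pos: [0.6933, -0.0364, 0.1002]
ee_rot: [-3.135, -0.001, 1.571]
wrist_force: [-0.2, 0.5, -0.1]
width: 0.0563
```

step_arm(
  steps=[
    {"jaw": 0.6, "tx": -0.001, "ty": 0.002, "tz": 0.04, "ax": 0, "ay": 0, "az": 0},
    {"jaw": 0.6, "tx": -0.001, "ty": 0.002, "tz": 0.075, "ax": 0, "ay": 0, "az": 0},
    {"jaw": 0.6, "tx": -0.001, "ty": 0.002, "tz": 0.075, "ax": 0, "ay": 0, "az": 0},
    {"jaw": 0.6, "tx": -0.001, "ty": 0.002, "tz": 0.075, "ax": 0, "ay": 0, "az": 0},
    {"jaw": 0.3, "tx": -0.001, "ty": 0.002, "tz": 0.075, "ax": 0, "ay": 0, "az": 0},
    {"jaw": 0.3, "tx": -0.001, "ty": 0.002, "tz": 0.075, "ax": 0, "ay": 0, "az": 0},
    {"jaw": 0.3, "tx": -0.001, "ty": 0.002, "tz": 0.075, "ax": 0, "ay": 0, "az": 0},
    {"jaw": 0.3, "tx": -0.001, "ty": 0.002, "tz": 0.075, "ax": 0, "ay": 0, "az": 0},
  ],
)

```text
time: 2.45
tool_pos: [0.6953, -0.0375, 0.0284]
ee_rot: [-3.137, -0.0, 1.571]
wrist_force: [-4.1, 0.2, 6.0]
width: 0.0387
```

step_arm(
  steps=[
    {"jaw": 0.3, "tx": 0, "ty": 0, "tz": -0.04, "ax": 0, "ay": 0, "az": 0},
    {"jaw": 0.3, "tx": 0, "ty": 0, "tz": -0.08, "ax": 0, "ay": 0, "az": 0},
    {"jaw": 0.3, "tx": 0, "ty": 0, "tz": -0.12, "ax": 0, "ay": 0, "az": 0},
    {"jaw": 0.3, "tx": 0, "ty": 0, "tz": -0.15, "ax": 0, "ay": 0, "az": 0},
    {"jaw": 0.3, "tx": 0, "ty": 0, "tz": -0.15, "ax": 0, "ay": 0, "az": 0},
  ],
)

```text
time: 2.95
tool_pos: [0.6987, -0.0379, 0.1851]
ee_rot: [3.135, 0.001, 1.571]
wrist_force: [0.4, 0.7, -4.1]
width: 0.0388
```

step_arm(
  steps=[
    {"jaw": 0.3, "tx": 0.04, "ty": -0.025, "tz": 0, "ax": 0, "ay": 0, "az": 0},
    {"jaw": 0.3, "tx": 0.08, "ty": -0.05, "tz": 0, "ax": 0, "ay": 0, "az": 0},
    {"jaw": 0.3, "tx": 0.12, "ty": -0.074, "tz": 0, "ax": 0, "ay": 0, "az": 0},
    {"jaw": 0.3, "tx": 0.16, "ty": -0.099, "tz": 0, "ax": 0, "ay": 0, "az": 0},
    {"jaw": 0.3, "tx": 0.2, "ty": -0.124, "tz": 0, "ax": 0, "ay": 0, "az": 0},
    {"jaw": 0.3, "tx": 0.24, "ty": -0.149, "tz": 0, "ax": 0, "ay": 0, "az": 0},
    {"jaw": 0.3, "tx": 0.28, "ty": -0.174, "tz": 0, "ax": 0, "ay": 0, "az": 0},
    {"jaw": 0.3, "tx": 0.3, "ty": -0.186, "tz": 0, "ax": 0, "ay": 0, "az": 0},
  ],
)

```text
time: 3.75
tool_pos: [0.5087, 0.2648, 0.1801]
ee_rot: [3.141, 0.001, 1.575]
wrist_force: [1.0, -0.4, -4.4]
width: 0.0386
```

step_arm(
  steps=[
    {"jaw": 0.3, "tx": 0.015, "ty": -0.009, "tz": 0, "ax": 0, "ay": 0, "az": 0},
    {"jaw": 0.3, "tx": 0.015, "ty": -0.009, "tz": 0, "ax": 0, "ay": 0, "az": 0},
    {"jaw": 0.3, "tx": 0.015, "ty": -0.009, "tz": 0.01, "ax": 0, "ay": 0, "az": 0},
    {"jaw": 0.3, "tx": 0.015, "ty": -0.009, "tz": 0.01, "ax": 0, "ay": 0, "az": 0},
  ],
)

```text
time: 4.15
tool_pos: [0.4987, 0.2783, 0.1666]
ee_rot: [-3.138, 0.004, 1.574]
wrist_force: [0.5, -0.5, -5.4]
width: 0.0384
```

Run:
```python
from h import *
im,d=snapshot("side"); save("sd1",im); W=cloud("side",d)
go(.500,.2895,.128,np.pi/2)
P=near(W,.5,.29,.1,.09,.108); print("pan",len(P),rect(P),P[:,2].mean())
P=near(W,.5,.285,.03,.125,.205); print(P.min(0),P.max(0))
P=near(W,.5,.285,.03,.145,.16); print(circ(P,.0195))
```

```text
t 4.2 pos [0.4991 0.2783 0.1675] yaw [-3.1387  0.0034  1.5734] w 0.0386
{'tx': np.float64(0.0113), 'ty': np.float64(0.001), 'tz': np.float64(0.0395), 'ax': np.float64(-0.0029), 'ay': np.float64(0.0034), 'az': np.float64(0.0026)}
pan 5439 (array([497. , 293.1]), array([169.7, 166.4]), 47.7) 0.1044009621208731
[0.47049766 0.27164857 0.14519385] [0.52975303 0.29979043 0.20497029]
(array([0.47652501, 0.30720011]), np.float64(0.0059224232566126725), 95)
```

step_arm(
  steps=[
    {"jaw": 0.3, "tx": 0.012, "ty": 0.001, "tz": 0.02, "ax": 0, "ay": 0, "az": 0},
    {"jaw": 0.3, "tx": 0.012, "ty": 0.001, "tz": 0.034, "ax": 0, "ay": 0, "az": 0},
    {"jaw": 0.3, "tx": 0.012, "ty": 0.001, "tz": 0.04, "ax": 0, "ay": 0, "az": 0},
    {"jaw": 0.3, "tx": 0.012, "ty": 0.001, "tz": 0.042, "ax": 0, "ay": 0, "az": 0},
    {"jaw": 0.3, "tx": 0.012, "ty": 0.001, "tz": 0.042, "ax": 0, "ay": 0, "az": 0},
  ],
)

```text
time: 4.7
tool_pos: [0.5002, 0.2897, 0.1256]
ee_rot: [-3.139, 0.004, 1.573]
wrist_force: [-0.5, 0.2, -4.8]
width: 0.0386
```

step_arm(
  steps=[
    {"jaw": 0.3, "tx": 0, "ty": 0, "tz": 0.003, "ax": 0, "ay": 0, "az": 0},
    {"jaw": 0.3, "tx": 0, "ty": 0, "tz": 0.004, "ax": 0, "ay": 0, "az": 0},
    {"jaw": 0.3, "tx": 0, "ty": 0, "tz": 0.004, "ax": 0, "ay": 0, "az": 0},
  ],
)

```text
time: 5.0
tool_pos: [0.501, 0.2899, 0.1227]
ee_rot: [-3.141, 0.003, 1.573]
wrist_force: [1.0, -0.3, -2.6]
width: 0.0384
```

Touching (the force has halved). I'll release, wait, regrip and lift.

step_arm(
  steps=[
    {"jaw": 0.6, "tx": 0, "ty": 0, "tz": 0, "ax": 0, "ay": 0, "az": 0},
    {"jaw": 0.6, "tx": 0, "ty": 0, "tz": 0, "ax": 0, "ay": 0, "az": 0},
    {"jaw": 0.6, "tx": 0, "ty": 0, "tz": 0, "ax": 0, "ay": 0, "az": 0},
    {"jaw": 0.6, "tx": 0, "ty": 0, "tz": 0, "ax": 0, "ay": 0, "az": 0},
    {"jaw": 0.6, "tx": 0, "ty": 0, "tz": 0, "ax": 0, "ay": 0, "az": 0},
    {"jaw": 0.6, "tx": 0, "ty": 0, "tz": 0, "ax": 0, "ay": 0, "az": 0},
    {"jaw": 0.6, "tx": 0, "ty": 0, "tz": 0, "ax": 0, "ay": 0, "az": 0},
    {"jaw": 0.6, "tx": 0, "ty": 0, "tz": 0, "ax": 0, "ay": 0, "az": 0},
  ],
)

```text
time: 5.8
tool_pos: [0.501, 0.2899, 0.1227]
ee_rot: [-3.141, 0.003, 1.573]
wrist_force: [-0.6, -0.0, 0.2]
width: 0.0562
```

step_arm(
  steps=[
    {"jaw": 0.6, "tx": 0, "ty": 0, "tz": 0, "ax": 0, "ay": 0, "az": 0},
    {"jaw": 0.6, "tx": 0, "ty": 0, "tz": 0, "ax": 0, "ay": 0, "az": 0},
    {"jaw": 0.6, "tx": 0, "ty": 0, "tz": 0, "ax": 0, "ay": 0, "az": 0},
    {"jaw": 0.6, "tx": 0, "ty": 0, "tz": 0, "ax": 0, "ay": 0, "az": 0},
    {"jaw": 0.6, "tx": 0, "ty": 0, "tz": 0, "ax": 0, "ay": 0, "az": 0},
    {"jaw": 0.6, "tx": 0, "ty": 0, "tz": 0, "ax": 0, "ay": 0, "az": 0},
    {"jaw": 0.6, "tx": 0, "ty": 0, "tz": 0, "ax": 0, "ay": 0, "az": 0},
  ],
)

```text
time: 6.5
tool_pos: [0.501, 0.2899, 0.1227]
ee_rot: [-3.141, 0.003, 1.573]
wrist_force: [-0.9, -0.7, 0.0]
width: 0.0567
```

Run:
```python
from h import *
go(.5,.2895,.12,np.pi/2)
for n in ("scene","side"):
    im,d=snapshot(n); save(n+"2",im); W=cloud(n,d)
    P=near(W,.5,.285,.1,.09,.108); print("pan z",len(P),np.median(P[:,2]))
    P=near(W,.5,.285,.06,.165,.18); P=P[np.abs(P[:,0]-.5)<.02]; print(len(P),P.mean(0),rect(P) if len(P) else 0,P[:,2].max())
a=cv2.imread("pics/scene2.png")[90:230,280:460];cv2.imwrite("pics/c2.png",cv2.resize(a,None,fx=4,fy=4,interpolation=cv2.INTER_CUBIC))
```

```text
t 6.5 pos [0.501  0.2899 0.1227] yaw [-3.1413e+00  2.6000e-03  1.5726e+00] w 0.0567
{'tx': np.float64(-0.0004), 'ty': np.float64(-0.001), 'tz': np.float64(0.0027), 'ax': np.float64(-0.0003), 'ay': np.float64(0.0026), 'az': np.float64(0.0018)}
pan z 1952 0.09887667920404425
25 [0.5048758  0.2876909  0.16581014] (array([504.3, 287. ]), array([20.1, 21.8]), 87.1) 0.1670890132013273
pan z 4536 0.09945558909485264
25 [0.49904862 0.29902712 0.1658733 ] (array([497. , 298.1]), array([23.4,  9.1]), 24.0) 0.16750214267042352
```

View pics/c2.png

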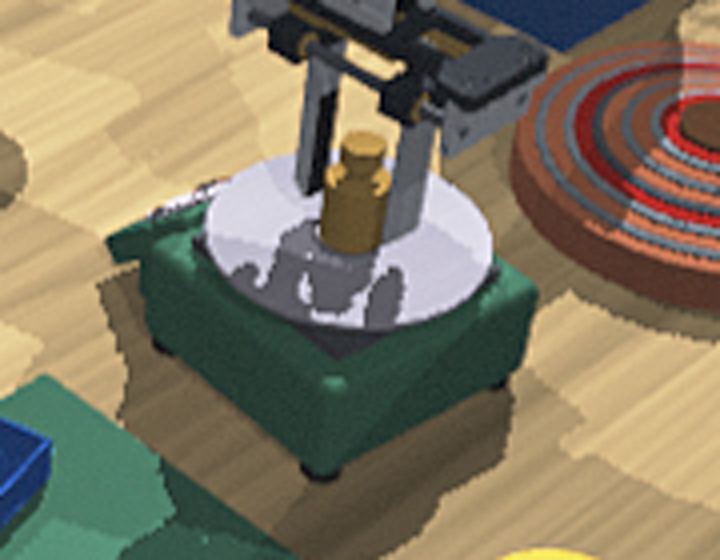

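The weight stands upright in the middle of the pan, which has sunk about 5 mm. Regripping.

step_arm(
  steps=[
    {"jaw": 0.6, "tx": 0, "ty": 0, "tz": 0.002, "ax": 0, "ay": 0, "az": 0},
    {"jaw": 0.3, "tx": 0, "ty": 0, "tz": 0.002, "ax": 0, "ay": 0, "az": 0},
    {"jaw": 0.3, "tx": 0, "ty": 0, "tz": 0.002, "ax": 0, "ay": 0, "az": 0},
    {"jaw": 0.3, "tx": 0, "ty": 0, "tz": 0.002, "ax": 0, "ay": 0, "az": 0},
    {"jaw": 0.3, "tx": 0, "ty": 0, "tz": 0.002, "ax": 0, "ay": 0, "az": 0},
    {"jaw": 0.3, "tx": 0, "ty": 0, "tz": -0.03, "ax": 0, "ay": 0, "az": 0},
    {"jaw": 0.3, "tx": 0, "ty": 0, "tz": -0.06, "ax": 0, "ay": 0, "az": 0},
    {"jaw": 0.3, "tx": 0, "ty": 0, "tz": -0.06, "ax": 0, "ay": 0, "az": 0},
  ],
)

```text
time: 7.4
tool_pos: [0.5029, 0.291, 0.1866]
ee_rot: [3.135, -0.001, 1.573]
wrist_force: [1.5, 1.1, -3.4]
width: 0.0387
```

step_arm(
  steps=[
    {"jaw": 0.3, "tx": -0.04, "ty": 0.024, "tz": 0, "ax": 0, "ay": 0, "az": 0},
    {"jaw": 0.3, "tx": -0.08, "ty": 0.048, "tz": 0, "ax": 0, "ay": 0, "az": 0},
    {"jaw": 0.3, "tx": -0.12, "ty": 0.071, "tz": 0, "ax": 0, "ay": 0, "az": 0},
    {"jaw": 0.3, "tx": -0.16, "ty": 0.095, "tz": 0, "ax": 0, "ay": 0, "az": 0},
    {"jaw": 0.3, "tx": -0.2, "ty": 0.119, "tz": 0, "ax": 0, "ay": 0, "az": 0},
    {"jaw": 0.3, "tx": -0.24, "ty": 0.143, "tz": 0, "ax": 0, "ay": 0, "az": 0},
    {"jaw": 0.3, "tx": -0.28, "ty": 0.167, "tz": 0, "ax": 0, "ay": 0, "az": 0},
    {"jaw": 0.3, "tx": -0.3, "ty": 0.179, "tz": 0, "ax": 0, "ay": 0, "az": 0},
  ],
)

```text
time: 8.2
tool_pos: [0.6827, -0.0129, 0.183]
ee_rot: [3.14, 0.001, 1.569]
wrist_force: [0.4, 1.0, -4.4]
width: 0.0385
```

Run:
```python
from h import *
go(.6955,-.0372,.05,np.pi/2)
for n in ("scene",):
    im,d=snapshot(n); save(n+"3",im); W=cloud(n,d); s=get_obs()
    P=near(W,s["tool_pos"][0],s["tool_pos"][1],.024,.09,.2); print(len(P),P[:,2].min())
    P=near(W,.7,.01,.1,.003,.0105); m=P[:,0]>.64; 
for r in silhouettes("scene","board")[:1]:
    p=W[r["pixels"]]; p=p[(p[:,2]>.004)&(p[:,2]<.0115)]; print(rect(p))
for r in silhouettes("scene","weight_200")[:3]:
    p=W[r["pixels"]]; print(r["confidence"],np.nanmedian(p,0))
```

```text
t 8.2 pos [ 0.6827 -0.0129  0.183 ] yaw [3.1401e+00 6.0000e-04 1.5687e+00] w 0.0385
{'tx': np.float64(-0.0241), 'ty': np.float64(0.0127), 'tz': np.float64(0.1331), 'ax': np.float64(0.0015), 'ay': np.float64(0.0006), 'az': np.float64(-0.0021)}
283 0.16171555272197036
(array([0., 0.]), array([0., 0.]), 0.0)
0.72 [0.6851721  0.0598992  0.03041636]
0.64 [0.68746237 0.01660918 0.03526757]
0.52 [0.53917202 0.30775723 0.10385281]
```

step_arm(
  steps=[
    {"jaw": 0.3, "tx": -0.024, "ty": 0.013, "tz": 0.02, "ax": 0, "ay": 0, "az": 0},
    {"jaw": 0.3, "tx": -0.024, "ty": 0.013, "tz": 0.02, "ax": 0, "ay": 0, "az": 0},
    {"jaw": 0.3, "tx": -0.024, "ty": 0.013, "tz": 0.06, "ax": 0, "ay": 0, "az": 0},
    {"jaw": 0.3, "tx": -0.024, "ty": 0.013, "tz": 0.1, "ax": 0, "ay": 0, "az": 0},
    {"jaw": 0.3, "tx": -0.024, "ty": 0.013, "tz": 0.13, "ax": 0, "ay": 0, "az": 0},
    {"jaw": 0.3, "tx": -0.024, "ty": 0.013, "tz": 0.145, "ax": 0, "ay": 0, "az": 0},
    {"jaw": 0.3, "tx": -0.024, "ty": 0.013, "tz": 0.148, "ax": 0, "ay": 0, "az": 0},
    {"jaw": 0.3, "tx": -0.024, "ty": 0.013, "tz": 0.148, "ax": 0, "ay": 0, "az": 0},
  ],
)

```text
time: 9.15
tool_pos: [0.6949, -0.0334, 0.0357]
ee_rot: [3.141, -0.002, 1.571]
wrist_force: [-0.4, -1.1, -5.1]
width: 0.0385
```

step_arm(
  steps=[
    {"jaw": 0.3, "tx": 0, "ty": 0, "tz": 0.004, "ax": 0, "ay": 0, "az": 0},
    {"jaw": 0.3, "tx": 0, "ty": 0, "tz": 0.005, "ax": 0, "ay": 0, "az": 0},
    {"jaw": 0.3, "tx": 0, "ty": 0, "tz": 0.005, "ax": 0, "ay": 0, "az": 0},
  ],
)

```text
time: 9.45
tool_pos: [0.6964, -0.0334, 0.033]
ee_rot: [3.136, -0.002, 1.571]
wrist_force: [1.0, 0.7, -1.7]
width: 0.0389
```

step_arm(
  steps=[
    {"jaw": 0.3, "tx": 0, "ty": 0, "tz": 0.002, "ax": 0, "ay": 0, "az": 0},
    {"jaw": 0.3, "tx": 0, "ty": 0, "tz": 0.002, "ax": 0, "ay": 0, "az": 0},
  ],
)

```text
time: 9.65
tool_pos: [0.6966, -0.0333, 0.033]
ee_rot: [3.135, -0.002, 1.571]
wrist_force: [-3.1, 0.6, 3.5]
width: 0.0381
```

step_arm(
  steps=[
    {"jaw": 0.6, "tx": 0, "ty": 0, "tz": 0, "ax": 0, "ay": 0, "az": 0},
    {"jaw": 0.6, "tx": 0, "ty": 0, "tz": 0, "ax": 0, "ay": 0, "az": 0},
    {"jaw": 0.6, "tx": 0, "ty": 0, "tz": 0, "ax": 0, "ay": 0, "az": 0},
    {"jaw": 0.6, "tx": 0, "ty": 0, "tz": -0.03, "ax": 0, "ay": 0, "az": 0},
    {"jaw": 0.6, "tx": 0, "ty": 0, "tz": -0.07, "ax": 0, "ay": 0, "az": 0},
    {"jaw": 0.6, "tx": 0, "ty": 0, "tz": -0.11, "ax": 0, "ay": 0, "az": 0},
    {"jaw": 0.9, "tx": 0, "ty": -0.04, "tz": -0.14, "ax": 0, "ay": 0, "az": 0},
    {"jaw": 0.9, "tx": 0, "ty": -0.08, "tz": -0.15, "ax": 0, "ay": 0, "az": 0},
  ],
)

```text
time: 10.45
tool_pos: [0.6175, -0.034, 0.1866]
ee_rot: [3.128, -0.0, 1.571]
wrist_force: [0.3, -0.2, 0.9]
width: 0.0693
```

```bash
cat >> h.py <<'E'
def look(bushes=3,tray=(.4475,.0255),zt=0.0):
    c=[]
    for n in ("scene","side"):
        im,d=snapshot(n); save(n+"_last",im); c.append(cloud(n,d).reshape(-1,3))
    W=np.concatenate(c); return W
E
python3 - <<'E'
from h import *
W=look()
P=near(W,.6956,-.0355,.03,.013,.047); print("chk",circ(P,.0195), near(W,.6956,-.0355,.03,.06,.09)[:,2].max())
P=near(W,.447,.026,.085,.024,.034); print("tray",rect(P))
for x,y in((.5327,-.0424),(.6063,-.039),(.5992,.0372)): print(circ(near(W,x,y,.03,.009,.04),.010))
P=near(W,.5,.29,.1,.09,.11);print("pan",np.median(P[:,2]))
go(.4475,.0255,.15,1.834)
E
```

```text
chk (array([ 0.69729053, -0.03255829]), np.float64(0.0020445709806450594), 408) 0.07616273018656405
tray (array([448.2,  25.6]), array([ 63.8, 125.2]), 15.0)
(array([ 0.53283916, -0.04254819]), np.float64(0.0011374523864257702), 183)
(array([ 0.6062011 , -0.03897711]), np.float64(0.001308050911049063), 182)
(array([0.59927032, 0.0369836 ]), np.float64(0.0013339539296709094), 193)
pan 0.10425197704911082
t 10.6 pos [ 0.6131 -0.0335  0.1854] yaw [ 3.1331e+00 -9.0000e-04  1.5703e+00] w 0.077
{'tx': np.float64(0.0589), 'ty': np.float64(-0.1659), 'tz': np.float64(0.034), 'ax': np.float64(0.0086), 'ay': np.float64(0.0002), 'az': np.float64(-0.2637)}
```

step_arm(
  steps=[
    {"jaw": 0.92, "tx": 0.02, "ty": -0.05, "tz": 0.03, "ax": 0, "ay": 0, "az": -0.08},
    {"jaw": 0.92, "tx": 0.04, "ty": -0.1, "tz": 0.034, "ax": 0, "ay": 0, "az": -0.17},
    {"jaw": 0.92, "tx": 0.059, "ty": -0.14, "tz": 0.034, "ax": 0.008, "ay": 0, "az": -0.264},
    {"jaw": 0.92, "tx": 0.059, "ty": -0.166, "tz": 0.034, "ax": 0.008, "ay": 0, "az": -0.264},
    {"jaw": 0.92, "tx": 0.059, "ty": -0.166, "tz": 0.034, "ax": 0.008, "ay": 0, "az": -0.264},
    {"jaw": 0.92, "tx": 0.059, "ty": -0.166, "tz": 0.08, "ax": 0.008, "ay": 0, "az": -0.264},
    {"jaw": 0.92, "tx": 0.059, "ty": -0.166, "tz": 0.11, "ax": 0.008, "ay": 0, "az": -0.264},
    {"jaw": 0.92, "tx": 0.059, "ty": -0.166, "tz": 0.11, "ax": 0.008, "ay": 0, "az": -0.264},
  ],
)

```text
time: 11.35
tool_pos: [0.4457, 0.0256, 0.0696]
ee_rot: [-3.134, -0.002, 1.834]
wrist_force: [-0.8, 0.7, 0.6]
width: 0.0864
```

Run:
```python
from h import *
go(.448,.0256,.014,1.834)
```

```text
t 11.3 pos [0.4457 0.0256 0.0696] yaw [-3.1339e+00 -2.5000e-03  1.8338e+00] w 0.0864
{'tx': np.float64(-0.0008), 'ty': np.float64(0.0026), 'tz': np.float64(0.0556), 'ax': np.float64(-0.0077), 'ay': np.float64(-0.0025), 'az': np.float64(-0.0002)}
```

step_arm(
  steps=[
    {"jaw": 0.92, "tx": -0.001, "ty": 0.003, "tz": 0.035, "ax": -0.008, "ay": 0, "az": 0},
    {"jaw": 0.92, "tx": -0.001, "ty": 0.003, "tz": 0.056, "ax": -0.008, "ay": 0, "az": 0},
    {"jaw": 0.92, "tx": -0.001, "ty": 0.003, "tz": 0.056, "ax": -0.008, "ay": 0, "az": 0},
    {"jaw": 0.92, "tx": -0.001, "ty": 0.003, "tz": 0.056, "ax": -0.008, "ay": 0, "az": 0},
    {"jaw": 0.55, "tx": -0.001, "ty": 0.003, "tz": 0.056, "ax": -0.008, "ay": 0, "az": 0},
    {"jaw": 0.55, "tx": -0.001, "ty": 0.003, "tz": 0.056, "ax": -0.008, "ay": 0, "az": 0},
    {"jaw": 0.55, "tx": -0.001, "ty": 0.003, "tz": 0.056, "ax": -0.008, "ay": 0, "az": 0},
    {"jaw": 0.55, "tx": -0.001, "ty": 0.003, "tz": 0.056, "ax": -0.008, "ay": 0, "az": 0},
  ],
)

```text
time: 12.15
tool_pos: [0.4489, 0.0254, 0.0144]
ee_rot: [3.14, -0.002, 1.834]
wrist_force: [-0.0, 0.2, 3.4]
width: 0.0599
```

step_arm(
  steps=[
    {"jaw": 0.55, "tx": 0, "ty": 0, "tz": -0.04, "ax": 0, "ay": 0, "az": 0},
    {"jaw": 0.55, "tx": 0, "ty": 0, "tz": -0.08, "ax": 0, "ay": 0, "az": 0},
    {"jaw": 0.55, "tx": 0, "ty": 0, "tz": -0.12, "ax": 0, "ay": 0, "az": 0},
    {"jaw": 0.55, "tx": 0, "ty": 0, "tz": -0.15, "ax": 0, "ay": 0, "az": 0},
    {"jaw": 0.55, "tx": 0, "ty": 0, "tz": -0.15, "ax": 0, "ay": 0, "az": 0},
    {"jaw": 0.55, "tx": 0, "ty": 0, "tz": -0.15, "ax": 0, "ay": 0, "az": 0},
  ],
)

```text
time: 12.75
tool_pos: [0.4488, 0.0251, 0.1645]
ee_rot: [3.139, -0.002, 1.834]
wrist_force: [-0.9, 0.1, -0.9]
width: 0.0595
```

Run:
```python
from h import *
go(.4995,.2895,.17,1.5708)
W=look(); P=near(W,.448,.0256,.09,.12,.2); 
s=get_obs()["tool_pos"]; P=near(W,s[0],s[1],.08,s[2]-.03,s[2]+.009); print(P[:,2].min(),np.percentile(P[:,2],2),rect(P))
```

```text
t 12.8 pos [0.4488 0.0251 0.1645] yaw [ 3.1393e+00 -1.6000e-03  1.8340e+00] w 0.0595
{'tx': np.float64(0.2421), 'ty': np.float64(0.1178), 'tz': np.float64(-0.0049), 'ax': np.float64(0.0021), 'ay': np.float64(-0.0019), 'az': np.float64(0.2632)}
0.14580684677029865 0.14855991349087525 (array([449.6,  25.7]), array([ 87.5, 126.5]), 14.5)
```

step_arm(
  steps=[
    {"jaw": 0.55, "tx": 0.035, "ty": 0.017, "tz": -0.01, "ax": 0, "ay": 0, "az": 0.04},
    {"jaw": 0.55, "tx": 0.07, "ty": 0.034, "tz": -0.01, "ax": 0, "ay": 0, "az": 0.08},
    {"jaw": 0.55, "tx": 0.105, "ty": 0.051, "tz": -0.01, "ax": 0, "ay": 0, "az": 0.12},
    {"jaw": 0.55, "tx": 0.14, "ty": 0.068, "tz": -0.01, "ax": 0, "ay": 0, "az": 0.16},
    {"jaw": 0.55, "tx": 0.175, "ty": 0.085, "tz": -0.01, "ax": 0, "ay": 0, "az": 0.2},
    {"jaw": 0.55, "tx": 0.21, "ty": 0.102, "tz": -0.01, "ax": 0, "ay": 0, "az": 0.24},
    {"jaw": 0.55, "tx": 0.242, "ty": 0.118, "tz": -0.01, "ax": 0, "ay": 0, "az": 0.263},
    {"jaw": 0.55, "tx": 0.242, "ty": 0.118, "tz": -0.01, "ax": 0, "ay": 0, "az": 0.263},
  ],
)

```text
time: 13.65
tool_pos: [0.4973, 0.2927, 0.1692]
ee_rot: [-3.134, -0.002, 1.575]
wrist_force: [-0.8, -0.7, -0.6]
width: 0.06
```

step_arm(
  steps=[
    {"jaw": 0.55, "tx": 0, "ty": 0, "tz": 0.02, "ax": 0, "ay": 0, "az": 0},
    {"jaw": 0.55, "tx": 0, "ty": 0, "tz": 0.035, "ax": 0, "ay": 0, "az": 0},
    {"jaw": 0.55, "tx": 0, "ty": 0, "tz": 0.035, "ax": 0, "ay": 0, "az": 0},
  ],
)

```text
time: 13.95
tool_pos: [0.4945, 0.2909, 0.1293]
ee_rot: [-3.125, 0.002, 1.575]
wrist_force: [-0.1, -0.2, -0.4]
width: 0.0599
```

Run:
```python
from h import *
go(.4995,.2895,.119,1.5708)
W=look(); 
s=get_obs()["tool_pos"]; P=near(W,s[0],s[1],.08,.116,s[2]+.009); print(P[:,2].min(),np.percentile(P[:,2],2))
```

```text
t 13.9 pos [0.4945 0.2909 0.1293] yaw [-3.1251e+00  2.4000e-03  1.5747e+00] w 0.0599
{'tx': np.float64(-0.0014), 'ty': np.float64(0.0052), 'tz': np.float64(0.0102), 'ax': np.float64(-0.0165), 'ay': np.float64(0.0024), 'az': np.float64(0.0039)}
0.11601522598373248 0.11650930888896249
```

step_arm(
  steps=[
    {"jaw": 0.55, "tx": -0.001, "ty": 0.005, "tz": 0.005, "ax": -0.016, "ay": 0, "az": 0},
    {"jaw": 0.55, "tx": -0.001, "ty": 0.005, "tz": 0.009, "ax": -0.016, "ay": 0, "az": 0},
    {"jaw": 0.55, "tx": -0.001, "ty": 0.005, "tz": 0.011, "ax": -0.016, "ay": 0, "az": 0},
    {"jaw": 0.55, "tx": -0.001, "ty": 0.005, "tz": 0.011, "ax": -0.016, "ay": 0, "az": 0},
  ],
)

```text
time: 14.45
tool_pos: [0.5013, 0.2906, 0.1219]
ee_rot: [3.136, -0.001, 1.574]
wrist_force: [1.6, 0.2, -0.7]
width: 0.0598
```

step_arm(
  steps=[
    {"jaw": 0.55, "tx": 0, "ty": -0.001, "tz": 0.003, "ax": 0, "ay": 0, "az": 0},
    {"jaw": 0.55, "tx": 0, "ty": -0.001, "tz": 0.004, "ax": 0, "ay": 0, "az": 0},
    {"jaw": 0.55, "tx": 0, "ty": -0.001, "tz": 0.004, "ax": 0, "ay": 0, "az": 0},
  ],
)

```text
time: 14.75
tool_pos: [0.5004, 0.2907, 0.1182]
ee_rot: [3.136, -0.001, 1.574]
wrist_force: [0.4, 0.2, 0.0]
width: 0.0602
```

step_arm(
  steps=[
    {"jaw": 0.85, "tx": 0, "ty": 0, "tz": 0, "ax": 0, "ay": 0, "az": 0},
    {"jaw": 0.85, "tx": 0, "ty": 0, "tz": 0, "ax": 0, "ay": 0, "az": 0},
    {"jaw": 0.85, "tx": 0, "ty": 0, "tz": 0, "ax": 0, "ay": 0, "az": 0},
    {"jaw": 0.85, "tx": 0, "ty": 0, "tz": 0, "ax": 0, "ay": 0, "az": 0},
    {"jaw": 0.85, "tx": 0, "ty": 0, "tz": -0.02, "ax": 0, "ay": 0, "az": 0},
    {"jaw": 0.85, "tx": 0, "ty": 0, "tz": -0.05, "ax": 0, "ay": 0, "az": 0},
    {"jaw": 0.85, "tx": 0, "ty": 0, "tz": -0.08, "ax": 0, "ay": 0, "az": 0},
    {"jaw": 0.85, "tx": 0, "ty": 0, "tz": -0.08, "ax": 0, "ay": 0, "az": 0},
  ],
)

```text
time: 15.55
tool_pos: [0.5022, 0.2917, 0.2039]
ee_rot: [3.126, -0.005, 1.574]
wrist_force: [0.7, -0.6, 0.4]
width: 0.0801
```

step_arm(
  steps=[
    {"jaw": 0.5, "tx": -0.04, "ty": 0.016, "tz": 0, "ax": 0, "ay": 0, "az": 0},
    {"jaw": 0.5, "tx": -0.08, "ty": 0.031, "tz": 0, "ax": 0, "ay": 0, "az": 0},
    {"jaw": 0.5, "tx": -0.12, "ty": 0.047, "tz": 0, "ax": 0, "ay": 0, "az": 0},
    {"jaw": 0.5, "tx": -0.16, "ty": 0.062, "tz": 0, "ax": 0, "ay": 0, "az": 0},
    {"jaw": 0.5, "tx": -0.2, "ty": 0.078, "tz": 0.02, "ax": 0, "ay": 0, "az": 0},
    {"jaw": 0.5, "tx": -0.24, "ty": 0.094, "tz": 0.05, "ax": 0, "ay": 0, "az": 0},
    {"jaw": 0.5, "tx": -0.253, "ty": 0.099, "tz": 0.08, "ax": 0, "ay": 0, "az": 0},
    {"jaw": 0.5, "tx": -0.253, "ty": 0.099, "tz": 0.09, "ax": 0, "ay": 0, "az": 0},
  ],
)

```text
time: 16.35
tool_pos: [0.6011, 0.0372, 0.1085]
ee_rot: [3.135, -0.005, 1.57]
wrist_force: [-0.3, 0.4, -0.4]
width: 0.0472
```

```bash
cat >> h.py <<'E'
BU=[(.5327,-.0424),(.6062,-.039),(.5993,.037)]
def state(bs=BU):
    W=look()
    for x,y in bs:
        P=near(W,x,y,.03,.009,.04); print("bush",circ(P,.010) if len(P)>20 else len(P))
    P=near(W,.5,.29,.085,.124,.138); 
    if len(P)>20: print("tray",rect(P),"top",np.median(P[:,2]))
    P=near(W,.5,.29,.09,.08,.109); P=P[np.abs(P[:,0]-.5)>.05]; print("pan z",np.median(P[:,2]).round(4))
    return W
E
python3 - <<'E'
from h import *
W=state()
go(.5993,.037,.038,1.5708)
E
```

```text
bush (array([ 0.53256637, -0.04267049]), np.float64(0.001137407426991791), 188)
bush 0
bush (array([0.60208097, 0.03492126]), np.float64(0.008834190525882052), 356)
tray (array([502.3, 289.6]), array([ 66.4, 127. ]), 0.6) top 0.13046728026914584
pan z 0.1032
t 16.4 pos [0.6014 0.0399 0.1109] yaw [ 3.1328 -0.006   1.5738] w 0.0469
{'tx': np.float64(-0.0034), 'ty': np.float64(-0.0028), 'tz': np.float64(0.0729), 'ax': np.float64(0.0088), 'ay': np.float64(-0.006), 'az': np.float64(0.003)}
```

Run:
```python
from h import *
a=cv2.imread("pics/side_last.png")[120:320,200:400]; b=cv2.imread("pics/scene_last.png")[160:360,200:400]
cv2.imwrite("pics/c4.png",cv2.resize(np.hstack([a,b]),None,fx=2,fy=2,interpolation=cv2.INTER_CUBIC))
W=np.concatenate([cloud(n,snapshot(n)[1]).reshape(-1,3) for n in("scene","side")])
P=near(W,.61,-.0,.08,.009,.04);print(len(P))
for x,y in((.6,.037),(.6,.01),(.62,0)): 
    P=near(W,x,y,.018,.009,.04); print(x,y,len(P),circ(P,.01) if len(P)>9 else "")
```

```text
842
0.6 0.037 197 (array([0.59960349, 0.03714191]), np.float64(0.002078572627637208), 197)
0.6 0.01 128 (array([0.60682539, 0.01595173]), np.float64(0.0038735668881964853), 128)
0.62 0 92 (array([0.62012463, 0.00600962]), np.float64(0.0036060114486856426), 92)
```

View pics/c4.png

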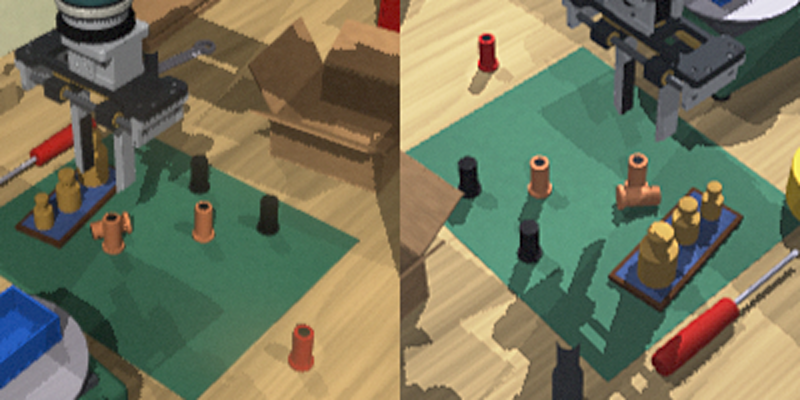

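The tray is centred on the pan. Bush_2 has been knocked over and lies against the standing bush_3 (right crop, 637,195). My fingertips at z = 0.030 clear the lying bush, so I take bush_3 first.

step_arm(
  steps=[
    {"jaw": 0.5, "tx": -0.003, "ty": -0.003, "tz": 0.04, "ax": 0.008, "ay": -0.006, "az": 0},
    {"jaw": 0.5, "tx": -0.003, "ty": -0.003, "tz": 0.065, "ax": 0.008, "ay": -0.006, "az": 0},
    {"jaw": 0.5, "tx": -0.003, "ty": -0.003, "tz": 0.073, "ax": 0.008, "ay": -0.006, "az": 0},
    {"jaw": 0.5, "tx": -0.003, "ty": -0.003, "tz": 0.073, "ax": 0.008, "ay": -0.006, "az": 0},
    {"jaw": 0.1, "tx": -0.003, "ty": -0.003, "tz": 0.073, "ax": 0.008, "ay": -0.006, "az": 0},
    {"jaw": 0.1, "tx": -0.003, "ty": -0.003, "tz": 0.073, "ax": 0.008, "ay": -0.006, "az": 0},
    {"jaw": 0.1, "tx": -0.003, "ty": -0.003, "tz": 0.073, "ax": 0.008, "ay": -0.006, "az": 0},
    {"jaw": 0.1, "tx": -0.003, "ty": -0.003, "tz": 0.073, "ax": 0.008, "ay": -0.006, "az": 0},
  ],
)

```text
time: 17.35
tool_pos: [0.6022, 0.0382, 0.0432]
ee_rot: [3.132, 0.0, 1.576]
wrist_force: [-1.5, 0.7, 4.0]
width: 0.0197
```

step_arm(
  steps=[
    {"jaw": 0.1, "tx": 0, "ty": 0, "tz": -0.03, "ax": 0, "ay": 0, "az": 0},
    {"jaw": 0.1, "tx": 0, "ty": 0, "tz": -0.07, "ax": 0, "ay": 0, "az": 0},
    {"jaw": 0.1, "tx": 0, "ty": 0, "tz": -0.11, "ax": 0, "ay": 0, "az": 0},
    {"jaw": 0.1, "tx": 0, "ty": 0, "tz": -0.15, "ax": 0, "ay": 0, "az": 0},
    {"jaw": 0.1, "tx": 0, "ty": 0, "tz": -0.17, "ax": 0, "ay": 0, "az": 0},
    {"jaw": 0.1, "tx": 0, "ty": 0, "tz": -0.17, "ax": 0, "ay": 0, "az": 0},
  ],
)

```text
time: 17.95
tool_pos: [0.6026, 0.0382, 0.2181]
ee_rot: [3.123, 0.001, 1.576]
wrist_force: [-0.9, -0.1, -0.6]
width: 0.0193
```

Run:
```python
from h import *
W=look(); s=get_obs()["tool_pos"]; go(.5015,.3255,.2,1.5708)
P=near(W,s[0],s[1],.025,s[2]-.07,s[2]-.01); print("held low",P[:,2].min(),circ(P,.01))
P=near(W,.605,.015,.05,.006,.04); print("lying",len(P),rect(P),P[:,2].max(),np.median(P,0))
for z in (.006,.012,.018):
    Q=P[(P[:,2]>z)&(P[:,2]<z+.02)]
P2=P[P[:,2]>.016]; c=P2[:,:2].mean(0); print(c,np.linalg.svd(P2[:,:2]-c,full_matrices=0)[1:])
im=np.full((300,300),0,np.uint8); ij=((P[:,:2]-[.605,.015])/.00035+150).astype(int); im[ij[:,1].clip(0,299),ij[:,0].clip(0,299)]=(P[:,2]*9000).clip(60,255)
a=cv2.imread("pics/scene_last.png")[210:290,280:360]
cv2.imwrite("pics/c5.png",np.hstack([cv2.applyColorMap(im,cv2.COLORMAP_JET),cv2.resize(a,(300,300),interpolation=cv2.INTER_CUBIC)]))
```

```text
t 18.1 pos [0.6004 0.0382 0.2125] yaw [3.1325e+00 5.0000e-04 1.5755e+00] w 0.0187
{'tx': np.float64(0.2878), 'ty': np.float64(-0.0976), 'tz': np.float64(0.0114), 'ax': np.float64(0.0091), 'ay': np.float64(0.0004), 'az': np.float64(0.0047)}
held low 0.17286547028621269 (array([0.60061903, 0.03671757]), np.float64(0.002055802341752006), 282)
lying 389 (array([621.9,  24.3]), array([60. , 45.9]), 19.5) 0.02683469134679517 [0.61613754 0.02120707 0.01707167]
[0.61553183 0.02101313] (array([0.20430563, 0.09308145]), array([[-0.53053121, -0.8476654 ],
       [-0.8476654 ,  0.53053121]]))
```

View pics/c5.png

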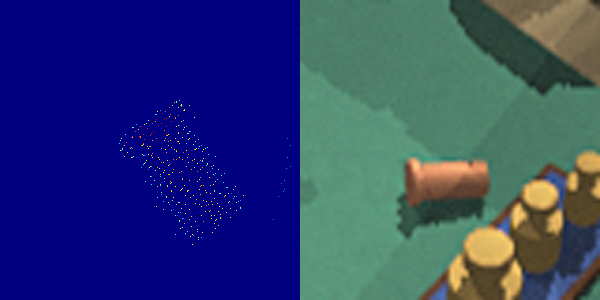

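The lying bush_2 has its flange near (0.607, 0.006) and its open end near (0.628, 0.040), so its axis is about 57°. I'll lay it in the tray lengthwise later. Now bush_3 goes into the tray's far end.

step_arm(
  steps=[
    {"jaw": 0.1, "tx": 0.042, "ty": -0.014, "tz": 0.01, "ax": 0, "ay": 0, "az": 0},
    {"jaw": 0.1, "tx": 0.084, "ty": -0.028, "tz": 0.01, "ax": 0, "ay": 0, "az": 0},
    {"jaw": 0.1, "tx": 0.126, "ty": -0.042, "tz": 0.01, "ax": 0, "ay": 0, "az": 0},
    {"jaw": 0.1, "tx": 0.168, "ty": -0.056, "tz": 0.01, "ax": 0, "ay": 0, "az": 0},
    {"jaw": 0.1, "tx": 0.21, "ty": -0.07, "tz": 0.01, "ax": 0, "ay": 0, "az": 0},
    {"jaw": 0.1, "tx": 0.252, "ty": -0.085, "tz": 0.01, "ax": 0, "ay": 0, "az": 0},
    {"jaw": 0.1, "tx": 0.292, "ty": -0.098, "tz": 0.01, "ax": 0, "ay": 0, "az": 0},
    {"jaw": 0.1, "tx": 0.292, "ty": -0.098, "tz": 0.01, "ax": 0, "ay": 0, "az": 0},
  ],
)

```text
time: 18.85
tool_pos: [0.4975, 0.3338, 0.1977]
ee_rot: [3.139, 0.001, 1.582]
wrist_force: [0.3, -0.6, -0.7]
width: 0.0192
```

Run:
```python
from h import *
W=look(); s=get_obs()["tool_pos"]; go(.5015,.330,.150,1.5708)
P=near(W,s[0],s[1],.025,s[2]-.05,s[2]-.01); print("held low",P[:,2].min(),circ(P,.01))
P=near(W,.5,.29,.085,.120,.138);print("tray",rect(P),"top",np.percentile(P[:,2],[50,90]))
```

```text
t 18.9 pos [0.4997 0.3299 0.1983] yaw [3.1369 0.0036 1.5777] w 0.0189
{'tx': np.float64(0.0003), 'ty': np.float64(0.0016), 'tz': np.float64(0.0483), 'ax': np.float64(0.0047), 'ay': np.float64(0.0035), 'az': np.float64(0.0069)}
held low 0.15375409542185992 (array([0.49641607, 0.33066507]), np.float64(0.0019635266734024143), 337)
tray (array([501.9, 289.9]), array([ 66. , 126.7]), 0.3) top [0.12844155 0.13380326]
```

step_arm(
  steps=[
    {"jaw": 0.1, "tx": 0, "ty": 0.002, "tz": 0.02, "ax": 0, "ay": 0, "az": 0},
    {"jaw": 0.1, "tx": 0, "ty": 0.002, "tz": 0.035, "ax": 0, "ay": 0, "az": 0},
    {"jaw": 0.1, "tx": 0, "ty": 0.002, "tz": 0.042, "ax": 0, "ay": 0, "az": 0},
    {"jaw": 0.1, "tx": 0, "ty": 0.002, "tz": 0.045, "ax": 0, "ay": 0, "az": 0},
    {"jaw": 0.1, "tx": 0, "ty": 0.002, "tz": 0.047, "ax": 0, "ay": 0, "az": 0},
    {"jaw": 0.1, "tx": 0, "ty": 0.002, "tz": 0.047, "ax": 0, "ay": 0, "az": 0},
  ],
)

```text
time: 19.55
tool_pos: [0.5022, 0.3296, 0.1518]
ee_rot: [3.136, 0.003, 1.577]
wrist_force: [-0.4, -0.1, -0.9]
width: 0.0193
```

step_arm(
  steps=[
    {"jaw": 0.1, "tx": 0, "ty": 0, "tz": 0.003, "ax": 0, "ay": 0, "az": 0},
    {"jaw": 0.1, "tx": 0, "ty": 0, "tz": 0.003, "ax": 0, "ay": 0, "az": 0},
  ],
)

```text
time: 19.75
tool_pos: [0.5028, 0.3297, 0.1495]
ee_rot: [3.134, 0.002, 1.577]
wrist_force: [0.2, 0.2, 0.2]
width: 0.0187
```

step_arm(
  steps=[
    {"jaw": 0.45, "tx": 0, "ty": 0, "tz": 0, "ax": 0, "ay": 0, "az": 0},
    {"jaw": 0.45, "tx": 0, "ty": 0, "tz": 0, "ax": 0, "ay": 0, "az": 0},
    {"jaw": 0.45, "tx": 0, "ty": 0, "tz": 0, "ax": 0, "ay": 0, "az": 0},
    {"jaw": 0.45, "tx": 0, "ty": 0, "tz": -0.02, "ax": 0, "ay": 0, "az": 0},
    {"jaw": 0.45, "tx": 0, "ty": 0, "tz": -0.05, "ax": 0, "ay": 0, "az": 0},
    {"jaw": 0.45, "tx": -0.02, "ty": 0.002, "tz": -0.06, "ax": 0, "ay": 0, "az": 0},
    {"jaw": 0.45, "tx": -0.06, "ty": 0.005, "tz": -0.06, "ax": 0, "ay": 0, "az": 0},
    {"jaw": 0.45, "tx": -0.1, "ty": 0.008, "tz": -0.06, "ax": 0, "ay": 0, "az": 0},
  ],
)

```text
time: 20.55
tool_pos: [0.5112, 0.2295, 0.2107]
ee_rot: [3.132, 0.002, 1.579]
wrist_force: [0.8, -0.3, -0.4]
width: 0.042
```

step_arm(
  steps=[
    {"jaw": 0.45, "tx": -0.04, "ty": 0.004, "tz": 0, "ax": 0, "ay": 0, "az": 0},
    {"jaw": 0.45, "tx": -0.08, "ty": 0.008, "tz": 0, "ax": 0, "ay": 0, "az": 0},
    {"jaw": 0.45, "tx": -0.12, "ty": 0.011, "tz": 0, "ax": 0, "ay": 0, "az": 0},
    {"jaw": 0.45, "tx": -0.16, "ty": 0.014, "tz": 0.02, "ax": 0, "ay": 0, "az": 0},
    {"jaw": 0.45, "tx": -0.2, "ty": 0.017, "tz": 0.05, "ax": 0, "ay": 0, "az": 0},
    {"jaw": 0.45, "tx": -0.24, "ty": 0.02, "tz": 0.08, "ax": 0, "ay": 0, "az": 0},
    {"jaw": 0.45, "tx": -0.27, "ty": 0.022, "tz": 0.1, "ax": 0, "ay": 0, "az": 0},
    {"jaw": 0.45, "tx": -0.27, "ty": 0.022, "tz": 0.1, "ax": 0, "ay": 0, "az": 0},
  ],
)

```text
time: 21.35
tool_pos: [0.5341, -0.0436, 0.1076]
ee_rot: [3.14, 0.002, 1.574]
wrist_force: [-0.6, 0.6, 0.3]
width: 0.0423
```

Run:
```python
from h import *
W=state([(.5327,-.0424)]); go(.5326,-.0426,.037,1.5708)
P=near(W,.502,.33,.02,.138,.16);print("A",circ(P,.01),P[:,2].max())
P=near(W,.6155,.021,.03,.009,.035);print("lying",P[:,:3].mean(0),len(P))
```

```text
bush (array([ 0.53262345, -0.04252871]), np.float64(0.001058780006982288), 187)
tray (array([502.3, 289.8]), array([ 66.1, 126. ]), 0.2) top 0.13008826950466534
pan z 0.1021
t 21.4 pos [ 0.5362 -0.0406  0.1113] yaw [3.1332e+00 1.1000e-03 1.5777e+00] w 0.0422
{'tx': np.float64(-0.0018), 'ty': np.float64(-0.0043), 'tz': np.float64(0.0743), 'ax': np.float64(0.0084), 'ay': np.float64(0.0011), 'az': np.float64(0.0069)}
A (array([0.49948654, 0.32836636]), np.float64(0.00325852545418131), 207) 0.15250361672499513
lying [0.61565651 0.02193684 0.01705651] 358
```

step_arm(
  steps=[
    {"jaw": 0.45, "tx": -0.002, "ty": -0.004, "tz": 0.04, "ax": 0.008, "ay": 0, "az": 0},
    {"jaw": 0.45, "tx": -0.002, "ty": -0.004, "tz": 0.065, "ax": 0.008, "ay": 0, "az": 0},
    {"jaw": 0.45, "tx": -0.002, "ty": -0.004, "tz": 0.077, "ax": 0.008, "ay": 0, "az": 0},
    {"jaw": 0.45, "tx": -0.002, "ty": -0.004, "tz": 0.077, "ax": 0.008, "ay": 0, "az": 0},
    {"jaw": 0.1, "tx": -0.002, "ty": -0.004, "tz": 0.077, "ax": 0.008, "ay": 0, "az": 0},
    {"jaw": 0.1, "tx": -0.002, "ty": -0.004, "tz": 0.077, "ax": 0.008, "ay": 0, "az": 0},
    {"jaw": 0.1, "tx": -0.002, "ty": -0.004, "tz": 0.077, "ax": 0.008, "ay": 0, "az": 0},
    {"jaw": 0.1, "tx": -0.002, "ty": -0.004, "tz": 0.077, "ax": 0.008, "ay": 0, "az": 0},
  ],
)

```text
time: 22.25
tool_pos: [0.5338, -0.0429, 0.0358]
ee_rot: [3.139, 0.002, 1.578]
wrist_force: [0.0, 0.2, 3.1]
width: 0.0193
```

step_arm(
  steps=[
    {"jaw": 0.1, "tx": 0, "ty": 0, "tz": -0.03, "ax": 0, "ay": 0, "az": 0},
    {"jaw": 0.1, "tx": 0, "ty": 0, "tz": -0.07, "ax": 0, "ay": 0, "az": 0},
    {"jaw": 0.1, "tx": 0, "ty": 0, "tz": -0.11, "ax": 0, "ay": 0, "az": 0},
    {"jaw": 0.1, "tx": 0, "ty": 0, "tz": -0.15, "ax": 0, "ay": 0, "az": 0},
    {"jaw": 0.1, "tx": 0.02, "ty": 0, "tz": -0.165, "ax": 0, "ay": 0, "az": 0},
    {"jaw": 0.1, "tx": 0.06, "ty": -0.002, "tz": -0.165, "ax": 0, "ay": 0, "az": 0},
    {"jaw": 0.1, "tx": 0.1, "ty": -0.007, "tz": -0.165, "ax": 0, "ay": 0, "az": 0},
    {"jaw": 0.1, "tx": 0.14, "ty": -0.013, "tz": -0.165, "ax": 0, "ay": 0, "az": 0},
  ],
)

```text
time: 23.05
tool_pos: [0.5193, 0.0984, 0.2008]
ee_rot: [3.138, 0.001, 1.577]
wrist_force: [-0.1, 0.8, -1.2]
width: 0.019
```

step_arm(
  steps=[
    {"jaw": 0.1, "tx": 0.04, "ty": -0.004, "tz": 0, "ax": 0, "ay": 0, "az": 0},
    {"jaw": 0.1, "tx": 0.08, "ty": -0.008, "tz": 0, "ax": 0, "ay": 0, "az": 0},
    {"jaw": 0.1, "tx": 0.12, "ty": -0.012, "tz": 0, "ax": 0, "ay": 0, "az": 0},
    {"jaw": 0.1, "tx": 0.16, "ty": -0.016, "tz": 0, "ax": 0, "ay": 0, "az": 0},
    {"jaw": 0.1, "tx": 0.2, "ty": -0.018, "tz": 0, "ax": 0, "ay": 0, "az": 0},
    {"jaw": 0.1, "tx": 0.2, "ty": -0.018, "tz": 0, "ax": 0, "ay": 0, "az": 0},
  ],
)

```text
time: 23.65
tool_pos: [0.4989, 0.3026, 0.1999]
ee_rot: [3.139, -0.001, 1.582]
wrist_force: [0.1, -0.6, -1.2]
width: 0.0195
```

Run:
```python
from h import *
W=look(); s=get_obs()["tool_pos"]; go(.5015,.302,.150,1.5708)
P=near(W,s[0],s[1],.025,s[2]-.05,s[2]-.01); print("held low",P[:,2].min(),circ(P,.01))
P=near(W,.502,.33,.02,.138,.16);print("A",circ(P,.01),P[:,2].max())
```

```text
t 23.8 pos [0.4998 0.2987 0.2001] yaw [3.1384e+00 2.3000e-03 1.5781e+00] w 0.0193
{'tx': np.float64(0.0034), 'ty': np.float64(0.0015), 'tz': np.float64(0.0501), 'ax': np.float64(0.0032), 'ay': np.float64(0.0023), 'az': np.float64(0.0073)}
held low 0.1503546473701598 (array([0.49871947, 0.30106686]), np.float64(0.002320541490030992), 279)
A (array([0.49940981, 0.32832802]), np.float64(0.0033120615621368447), 198) 0.1517221771328483
```

step_arm(
  steps=[
    {"jaw": 0.1, "tx": 0.002, "ty": 0.002, "tz": 0.02, "ax": 0, "ay": 0, "az": 0},
    {"jaw": 0.1, "tx": 0.002, "ty": 0.002, "tz": 0.035, "ax": 0, "ay": 0, "az": 0},
    {"jaw": 0.1, "tx": 0.002, "ty": 0.002, "tz": 0.045, "ax": 0, "ay": 0, "az": 0},
    {"jaw": 0.1, "tx": 0.002, "ty": 0.002, "tz": 0.052, "ax": 0, "ay": 0, "az": 0},
    {"jaw": 0.1, "tx": 0.002, "ty": 0.002, "tz": 0.055, "ax": 0, "ay": 0, "az": 0},
    {"jaw": 0.1, "tx": 0.002, "ty": 0.002, "tz": 0.055, "ax": 0, "ay": 0, "az": 0},
  ],
)

```text
time: 24.35
tool_pos: [0.5019, 0.3002, 0.1448]
ee_rot: [3.139, 0.003, 1.578]
wrist_force: [-0.6, 0.1, -1.0]
width: 0.0194
```

step_arm(
  steps=[
    {"jaw": 0.1, "tx": 0.001, "ty": 0, "tz": 0.003, "ax": 0, "ay": 0, "az": 0},
    {"jaw": 0.1, "tx": 0.001, "ty": 0, "tz": 0.003, "ax": 0, "ay": 0, "az": 0},
  ],
)

```text
time: 24.55
tool_pos: [0.5021, 0.3013, 0.1421]
ee_rot: [3.138, 0.002, 1.578]
wrist_force: [0.2, 0.4, -1.3]
width: 0.0192
```

step_arm(
  steps=[
    {"jaw": 0.28, "tx": 0, "ty": 0, "tz": 0, "ax": 0, "ay": 0, "az": 0},
    {"jaw": 0.28, "tx": 0, "ty": 0, "tz": 0, "ax": 0, "ay": 0, "az": 0},
    {"jaw": 0.28, "tx": 0, "ty": 0, "tz": 0, "ax": 0, "ay": 0, "az": 0},
    {"jaw": 0.28, "tx": 0, "ty": 0, "tz": -0.02, "ax": 0, "ay": 0, "az": 0},
    {"jaw": 0.28, "tx": 0, "ty": 0, "tz": -0.05, "ax": 0, "ay": 0, "az": 0},
    {"jaw": 0.38, "tx": -0.02, "ty": 0.008, "tz": -0.07, "ax": 0, "ay": 0, "az": 0.05},
    {"jaw": 0.38, "tx": -0.06, "ty": 0.024, "tz": -0.07, "ax": 0, "ay": 0, "az": 0.15},
    {"jaw": 0.38, "tx": -0.1, "ty": 0.04, "tz": -0.07, "ax": 0, "ay": 0, "az": 0.25},
  ],
)

```text
time: 25.35
tool_pos: [0.5434, 0.2015, 0.2143]
ee_rot: [3.135, -0.0, 1.326]
wrist_force: [-0.1, -0.2, -0.3]
width: 0.0357
```

Run:
```python
from h import *
W=state([]); go(.6165,.0228,.1,1.004)
for n,y in(("A",.33),("B",.301)):
    P=near(W,.502,y,.013,.138,.16);print(n,circ(P,.01),P[:,2].max())
P=near(W,.6155,.021,.03,.009,.035);print("lying",P[:,:3].mean(0),len(P))
```

```text
tray (array([501.7, 290. ]), array([125.4,  66.2]), 89.7) top 0.12959688986036366
pan z 0.1011
t 25.4 pos [0.5445 0.1975 0.213 ] yaw [3.1356e+00 2.8000e-03 1.3205e+00] w 0.0357
{'tx': np.float64(-0.1511), 'ty': np.float64(0.1124), 'tz': np.float64(0.1141), 'ax': np.float64(0.0064), 'ay': np.float64(0.0018), 'az': np.float64(0.3165)}
A (array([0.50000265, 0.32837664]), np.float64(0.0033286691404509337), 193) 0.15079052293078332
B (array([0.50077211, 0.30105092]), np.float64(0.003207528676833872), 151) 0.15058453223196144
lying [0.61583318 0.02187102 0.01720823] 353
```

step_arm(
  steps=[
    {"jaw": 0.38, "tx": -0.032, "ty": 0.022, "tz": 0, "ax": 0, "ay": 0, "az": 0.06},
    {"jaw": 0.38, "tx": -0.063, "ty": 0.045, "tz": 0.02, "ax": 0, "ay": 0, "az": 0.13},
    {"jaw": 0.38, "tx": -0.095, "ty": 0.07, "tz": 0.05, "ax": 0, "ay": 0, "az": 0.2},
    {"jaw": 0.38, "tx": -0.125, "ty": 0.093, "tz": 0.08, "ax": 0, "ay": 0, "az": 0.26},
    {"jaw": 0.38, "tx": -0.151, "ty": 0.112, "tz": 0.114, "ax": 0, "ay": 0, "az": 0.317},
    {"jaw": 0.38, "tx": -0.151, "ty": 0.112, "tz": 0.114, "ax": 0, "ay": 0, "az": 0.317},
    {"jaw": 0.38, "tx": -0.151, "ty": 0.112, "tz": 0.114, "ax": 0, "ay": 0, "az": 0.317},
  ],
)

```text
time: 26.15
tool_pos: [0.6156, 0.0233, 0.099]
ee_rot: [3.138, 0.001, 1.004]
wrist_force: [0.5, -0.1, 0.1]
width: 0.0354
```

Run:
```python
from h import *
c=cam("wrist");im,d=snapshot("wrist"); save("w6",im); go(.6165,.0228,.012,1.004)
W=cloud("wrist",d,c); P=near(W,.6165,.022,.035,.008,.03); 
if len(P)>20:
    print(len(P),rect(P),P[:,2].max()); m=P[:,:2].mean(0); print(m,np.linalg.svd(P[:,:2]-m,full_matrices=0)[2][0])
```

```text
t 26.2 pos [0.6164 0.024  0.1008] yaw [ 3.1349e+00 -4.0000e-04  1.0048e+00] w 0.0359
{'tx': np.float64(-0.001), 'ty': np.float64(0.0001), 'tz': np.float64(0.0888), 'ax': np.float64(0.0067), 'ay': np.float64(-0.0004), 'az': np.float64(0.0008)}
1427 (array([622.6,  18.7]), array([47.8, 38.1]), 52.4) 0.026842797816578695
[0.61592404 0.02298538] [-0.55517811 -0.83173149]
```

View pics/w6.png

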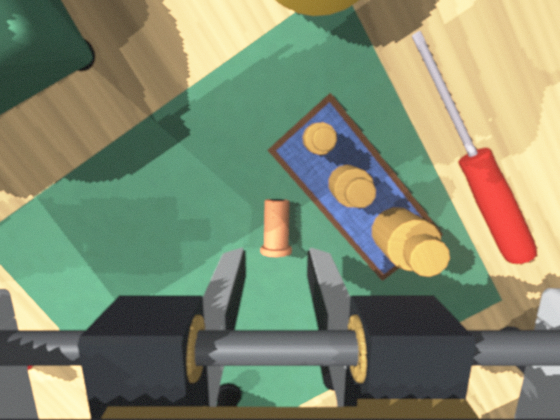

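The wrist view shows bush_2 (277,228) lying along the tool x axis, flange towards the gripper, centred between the jaws. Down and grip.

step_arm(
  steps=[
    {"jaw": 0.38, "tx": -0.001, "ty": 0, "tz": 0.04, "ax": 0.006, "ay": 0, "az": 0},
    {"jaw": 0.38, "tx": -0.001, "ty": 0, "tz": 0.07, "ax": 0.006, "ay": 0, "az": 0},
    {"jaw": 0.38, "tx": -0.001, "ty": 0, "tz": 0.088, "ax": 0.006, "ay": 0, "az": 0},
    {"jaw": 0.38, "tx": -0.001, "ty": 0, "tz": 0.088, "ax": 0.006, "ay": 0, "az": 0},
    {"jaw": 0.1, "tx": -0.001, "ty": 0, "tz": 0.088, "ax": 0.006, "ay": 0, "az": 0},
    {"jaw": 0.1, "tx": -0.001, "ty": 0, "tz": 0.088, "ax": 0.006, "ay": 0, "az": 0},
    {"jaw": 0.1, "tx": -0.001, "ty": 0, "tz": 0.088, "ax": 0.006, "ay": 0, "az": 0},
    {"jaw": 0.1, "tx": -0.001, "ty": 0, "tz": 0.088, "ax": 0.006, "ay": 0, "az": 0},
  ],
)

```text
time: 27.0
tool_pos: [0.6182, 0.0234, 0.0155]
ee_rot: [3.137, -0.004, 1.005]
wrist_force: [-0.2, 1.0, 6.2]
width: 0.0192
```

step_arm(
  steps=[
    {"jaw": 0.1, "tx": 0, "ty": 0, "tz": -0.03, "ax": 0, "ay": 0, "az": 0},
    {"jaw": 0.1, "tx": 0, "ty": 0, "tz": -0.07, "ax": 0, "ay": 0, "az": 0},
    {"jaw": 0.1, "tx": 0, "ty": 0, "tz": -0.11, "ax": 0, "ay": 0, "az": 0},
    {"jaw": 0.1, "tx": 0, "ty": 0, "tz": -0.15, "ax": 0, "ay": 0, "az": 0},
    {"jaw": 0.1, "tx": 0, "ty": 0, "tz": -0.18, "ax": 0, "ay": 0, "az": 0},
    {"jaw": 0.1, "tx": 0.03, "ty": -0.023, "tz": -0.18, "ax": 0, "ay": 0, "az": -0.08},
    {"jaw": 0.1, "tx": 0.06, "ty": -0.046, "tz": -0.18, "ax": 0, "ay": 0, "az": -0.16},
    {"jaw": 0.1, "tx": 0.09, "ty": -0.07, "tz": -0.18, "ax": 0, "ay": 0, "az": -0.24},
  ],
)

```text
time: 27.8
tool_pos: [0.6063, 0.1373, 0.1961]
ee_rot: [3.136, -0.003, 1.247]
wrist_force: [0.7, 0.6, -0.8]
width: 0.0192
```

Run:
```python
from h import *
W=look(); s=get_obs()["tool_pos"]; go(.5015,.261,.2,1.5708)
P=near(W,s[0],s[1],.03,s[2]-.04,s[2]+.002); print("held",P.min(0)-s,P.max(0)-s,len(P))
```

```text
t 27.9 pos [0.6053 0.1411 0.1956] yaw [ 3.1376 -0.0042  1.2515] w 0.0188
{'tx': np.float64(0.0813), 'ty': np.float64(-0.1362), 'tz': np.float64(-0.0046), 'ax': np.float64(0.0046), 'ay': np.float64(-0.0035), 'az': np.float64(-0.3193)}
held [-0.02425258 -0.0298624  -0.01643909] [0.01997397 0.0254816  0.00198552] 203
```

step_arm(
  steps=[
    {"jaw": 0.1, "tx": 0.02, "ty": -0.035, "tz": -0.005, "ax": 0, "ay": 0, "az": -0.08},
    {"jaw": 0.1, "tx": 0.04, "ty": -0.07, "tz": -0.005, "ax": 0, "ay": 0, "az": -0.16},
    {"jaw": 0.1, "tx": 0.06, "ty": -0.105, "tz": -0.005, "ax": 0, "ay": 0, "az": -0.24},
    {"jaw": 0.1, "tx": 0.081, "ty": -0.136, "tz": -0.005, "ax": 0, "ay": 0, "az": -0.319},
    {"jaw": 0.1, "tx": 0.081, "ty": -0.136, "tz": -0.005, "ax": 0, "ay": 0, "az": -0.319},
    {"jaw": 0.1, "tx": 0.081, "ty": -0.136, "tz": -0.005, "ax": 0, "ay": 0, "az": -0.319},
  ],
)

```text
time: 28.5
tool_pos: [0.5016, 0.2604, 0.2005]
ee_rot: [3.136, -0.002, 1.57]
wrist_force: [-0.4, 0.3, -0.6]
width: 0.0192
```

Run:
```python
from h import *
W=look(); s=get_obs()["tool_pos"]; go(.502,.2605,.122,1.5708)
P=near(W,s[0],s[1],.03,s[2]-.035,s[2]+.002); print("held",P.min(0)-s,P.max(0)-s,len(P))
P=near(W,.5,.29,.085,.122,.138);print("tray",rect(P))
```

```text
t 28.6 pos [0.5023 0.2595 0.2003] yaw [ 3.1361e+00 -1.8000e-03  1.5684e+00] w 0.0192
{'tx': np.float64(0.0008), 'ty': np.float64(-0.0008), 'tz': np.float64(0.0783), 'ax': np.float64(0.0055), 'ay': np.float64(-0.0018), 'az': np.float64(-0.0024)}
held [-0.02171024 -0.02718883 -0.0154376 ] [0.02297006 0.02216081 0.00199242] 243
tray (array([501.6, 290.6]), array([ 65.8, 125.5]), 0.4)
```

step_arm(
  steps=[
    {"jaw": 0.1, "tx": 0.003, "ty": -0.001, "tz": 0.03, "ax": 0.005, "ay": 0, "az": 0},
    {"jaw": 0.1, "tx": 0.003, "ty": -0.001, "tz": 0.05, "ax": 0.005, "ay": 0, "az": 0},
    {"jaw": 0.1, "tx": 0.003, "ty": -0.001, "tz": 0.062, "ax": 0.005, "ay": 0, "az": 0},
    {"jaw": 0.1, "tx": 0.003, "ty": -0.001, "tz": 0.07, "ax": 0.005, "ay": 0, "az": 0},
    {"jaw": 0.1, "tx": 0.003, "ty": -0.001, "tz": 0.075, "ax": 0.005, "ay": 0, "az": 0},
    {"jaw": 0.1, "tx": 0.003, "ty": -0.001, "tz": 0.075, "ax": 0.005, "ay": 0, "az": 0},
  ],
)

```text
time: 29.2
tool_pos: [0.502, 0.2623, 0.1252]
ee_rot: [3.141, -0.002, 1.568]
wrist_force: [-0.3, 0.7, -1.4]
width: 0.0193
```

step_arm(
  steps=[
    {"jaw": 0.1, "tx": 0, "ty": 0, "tz": 0.003, "ax": 0, "ay": 0, "az": 0},
    {"jaw": 0.1, "tx": 0, "ty": 0, "tz": 0.003, "ax": 0, "ay": 0, "az": 0},
  ],
)

```text
time: 29.4
tool_pos: [0.5023, 0.2624, 0.1227]
ee_rot: [3.14, -0.002, 1.568]
wrist_force: [-0.2, 0.7, -0.1]
width: 0.0191
```

step_arm(
  steps=[
    {"jaw": 0.27, "tx": 0, "ty": 0, "tz": 0, "ax": 0, "ay": 0, "az": 0},
    {"jaw": 0.27, "tx": 0, "ty": 0, "tz": 0, "ax": 0, "ay": 0, "az": 0},
    {"jaw": 0.27, "tx": 0, "ty": 0, "tz": 0, "ax": 0, "ay": 0, "az": 0},
    {"jaw": 0.27, "tx": 0, "ty": 0, "tz": -0.02, "ax": 0, "ay": 0, "az": 0},
    {"jaw": 0.27, "tx": 0, "ty": 0, "tz": -0.05, "ax": 0, "ay": 0, "az": 0},
    {"jaw": 0.27, "tx": 0, "ty": 0, "tz": -0.09, "ax": 0, "ay": 0, "az": 0},
    {"jaw": 0.27, "tx": 0, "ty": 0, "tz": -0.09, "ax": 0, "ay": 0, "az": 0},
    {"jaw": 0.27, "tx": 0, "ty": 0, "tz": -0.09, "ax": 0, "ay": 0, "az": 0},
  ],
)

```text
time: 30.2
tool_pos: [0.5029, 0.2625, 0.2143]
ee_rot: [3.137, -0.003, 1.568]
wrist_force: [0.8, -1.2, 0.4]
width: 0.0256
```

Run:
```python
from h import *
W=state([]); go(.502,.290,.119,1.5708)
for n in("scene","side","wrist"):
    if n=="wrist": im,_=snapshot(n); save("wrist_last",im)
a=cv2.imread("pics/scene_last.png")[90:230,280:460];b=cv2.imread("pics/wrist_last.png")[:280,100:460]
cv2.imwrite("pics/c7.png",np.hstack([cv2.resize(a,(360,280),interpolation=cv2.INTER_CUBIC),b]))
```

```text
tray (array([501.9, 290. ]), array([ 65.2, 125.3]), 0.0) top 0.12868342207706507
pan z 0.1004
t 30.3 pos [0.5016 0.262  0.2113] yaw [-3.1408e+00 -1.1000e-03  1.5678e+00] w 0.0252
{'tx': np.float64(0.0279), 'ty': np.float64(0.0004), 'tz': np.float64(0.0924), 'ax': np.float64(-0.0008), 'ay': np.float64(-0.0011), 'az': np.float64(-0.003)}
```

View pics/c7.png

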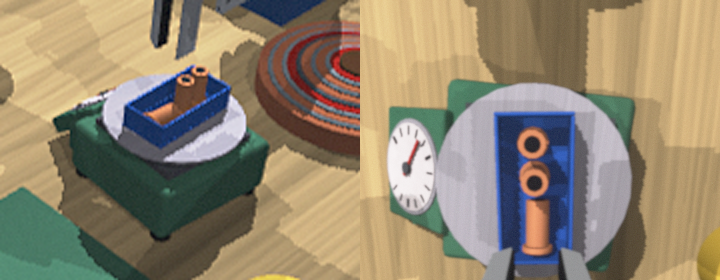

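All three bushes are in the centred tray, two standing and one lying. Settling, then gripping the tray.

step_arm(
  steps=[
    {"jaw": 0.9, "tx": 0.028, "ty": 0, "tz": 0, "ax": 0, "ay": 0, "az": 0},
    {"jaw": 0.9, "tx": 0.028, "ty": 0, "tz": 0, "ax": 0, "ay": 0, "az": 0},
    {"jaw": 0.9, "tx": 0.028, "ty": 0, "tz": 0, "ax": 0, "ay": 0, "az": 0},
    {"jaw": 0.9, "tx": 0.028, "ty": 0, "tz": 0, "ax": 0, "ay": 0, "az": 0},
    {"jaw": 0.9, "tx": 0.028, "ty": 0, "tz": 0, "ax": 0, "ay": 0, "az": 0},
    {"jaw": 0.9, "tx": 0.028, "ty": 0, "tz": 0, "ax": 0, "ay": 0, "az": 0},
    {"jaw": 0.9, "tx": 0.028, "ty": 0, "tz": 0.02, "ax": 0, "ay": 0, "az": 0},
    {"jaw": 0.9, "tx": 0.028, "ty": 0, "tz": 0.04, "ax": 0, "ay": 0, "az": 0},
  ],
)

```text
time: 31.15
tool_pos: [0.5021, 0.2898, 0.1715]
ee_rot: [3.141, -0.002, 1.567]
wrist_force: [-0.8, 0.0, 0.3]
width: 0.0832
```

step_arm(
  steps=[
    {"jaw": 0.9, "tx": 0, "ty": 0, "tz": 0.02, "ax": 0, "ay": 0, "az": 0},
    {"jaw": 0.9, "tx": 0, "ty": 0, "tz": 0.038, "ax": 0, "ay": 0, "az": 0},
    {"jaw": 0.9, "tx": 0, "ty": 0, "tz": 0.038, "ax": 0, "ay": 0, "az": 0},
    {"jaw": 0.9, "tx": 0, "ty": 0, "tz": 0.038, "ax": 0, "ay": 0, "az": 0},
  ],
)

```text
time: 31.55
tool_pos: [0.5022, 0.2897, 0.1338]
ee_rot: [3.141, -0.002, 1.567]
wrist_force: [-0.7, -0.1, -0.1]
width: 0.0849
```

Run:
```python
from h import *
W=state([]); go(.502,.290,.115,1.5708)
n=lambda p:near(W,*p)
# carton fit
P=near(W,.501,-.295,.12,.03,.057); print("carton",rect(P))
im=np.hstack([cv2.imread("pics/scene_last.png")[90:230,280:460]]);
```

```text
tray (array([503.9, 290.5]), array([125.8, 112.1]), 89.0) top 0.12921910218839416
pan z 0.1003
t 31.6 pos [0.503  0.2901 0.1352] yaw [ 3.1384e+00 -3.0000e-03  1.5670e+00] w 0.0846
{'tx': np.float64(-0.0002), 'ty': np.float64(-0.001), 'tz': np.float64(0.0202), 'ax': np.float64(0.0032), 'ay': np.float64(-0.0029), 'az': np.float64(-0.0038)}
carton (array([ 500.4, -295.3]), array([154.3, 155.2]), 7.7)
```

step_arm(
  steps=[
    {"jaw": 0.9, "tx": 0, "ty": -0.001, "tz": 0.02, "ax": 0.003, "ay": 0, "az": 0},
    {"jaw": 0.9, "tx": 0, "ty": -0.001, "tz": 0.02, "ax": 0.003, "ay": 0, "az": 0},
    {"jaw": 0.9, "tx": 0, "ty": -0.001, "tz": 0.02, "ax": 0.003, "ay": 0, "az": 0},
    {"jaw": 0.55, "tx": 0, "ty": -0.001, "tz": 0.02, "ax": 0.003, "ay": 0, "az": 0},
    {"jaw": 0.55, "tx": 0, "ty": -0.001, "tz": 0.02, "ax": 0.003, "ay": 0, "az": 0},
    {"jaw": 0.55, "tx": 0, "ty": -0.001, "tz": 0.02, "ax": 0.003, "ay": 0, "az": 0},
    {"jaw": 0.55, "tx": 0, "ty": -0.001, "tz": 0.02, "ax": 0.003, "ay": 0, "az": 0},
    {"jaw": 0.55, "tx": 0, "ty": -0.001, "tz": 0.02, "ax": 0.003, "ay": 0, "az": 0},
  ],
)

```text
time: 32.45
tool_pos: [0.5017, 0.2903, 0.1153]
ee_rot: [-3.141, -0.003, 1.567]
wrist_force: [-1.4, 0.1, 0.9]
width: 0.0598
```

step_arm(
  steps=[
    {"jaw": 0.55, "tx": 0, "ty": 0, "tz": -0.01, "ax": 0, "ay": 0, "az": 0},
    {"jaw": 0.55, "tx": 0, "ty": 0, "tz": -0.03, "ax": 0, "ay": 0, "az": 0},
    {"jaw": 0.55, "tx": 0, "ty": 0, "tz": -0.05, "ax": 0, "ay": 0, "az": 0},
    {"jaw": 0.55, "tx": 0, "ty": 0, "tz": -0.07, "ax": 0, "ay": 0, "az": 0},
    {"jaw": 0.55, "tx": 0, "ty": 0, "tz": -0.09, "ax": 0, "ay": 0, "az": 0},
    {"jaw": 0.55, "tx": 0, "ty": 0, "tz": -0.09, "ax": 0, "ay": 0, "az": 0},
  ],
)

```text
time: 33.05
tool_pos: [0.5033, 0.2906, 0.2088]
ee_rot: [3.136, -0.006, 1.567]
wrist_force: [0.1, -0.1, -3.2]
width: 0.0601
```

Run:
```python
from h import *
go(.501,-.295,.2,.131); W=look(); s=get_obs()["tool_pos"]
P=near(W,s[0],s[1],.08,s[2]-.04,s[2]+.02); print(P[:,2].min()-s[2],rect(P))
```

```text
t 33.0 pos [0.5033 0.2906 0.2088] yaw [ 3.136  -0.0056  1.5671] w 0.0601
{'tx': np.float64(-0.5856), 'ty': np.float64(-0.0001), 'tz': np.float64(0.0055), 'ax': np.float64(0.0006), 'ay': np.float64(-0.0086), 'az': np.float64(1.436)}
-0.015132823349683577 (array([503.9, 290.2]), array([125.4,  89.2]), 89.3)
```

step_arm(
  steps=[
    {"jaw": 0.55, "tx": -0.02, "ty": 0, "tz": 0, "ax": 0, "ay": 0, "az": 0},
    {"jaw": 0.55, "tx": -0.055, "ty": 0, "tz": 0, "ax": 0, "ay": 0, "az": 0},
    {"jaw": 0.55, "tx": -0.09, "ty": 0, "tz": 0, "ax": 0, "ay": 0, "az": 0},
    {"jaw": 0.55, "tx": -0.125, "ty": 0, "tz": 0, "ax": 0, "ay": 0, "az": 0},
    {"jaw": 0.55, "tx": -0.16, "ty": 0, "tz": 0, "ax": 0, "ay": 0, "az": 0},
    {"jaw": 0.55, "tx": -0.195, "ty": 0, "tz": 0, "ax": 0, "ay": 0, "az": 0},
    {"jaw": 0.55, "tx": -0.23, "ty": 0, "tz": 0, "ax": 0, "ay": 0, "az": 0},
    {"jaw": 0.55, "tx": -0.26, "ty": 0, "tz": 0, "ax": 0, "ay": 0, "az": 0},
  ],
)

```text
time: 33.95
tool_pos: [0.4995, 0.0282, 0.2019]
ee_rot: [-3.137, -0.003, 1.566]
wrist_force: [0.6, 0.0, -3.5]
width: 0.0597
```

step_arm(
  steps=[
    {"jaw": 0.55, "tx": -0.035, "ty": 0, "tz": 0, "ax": 0, "ay": 0, "az": 0.08},
    {"jaw": 0.55, "tx": -0.07, "ty": 0, "tz": 0, "ax": 0, "ay": 0, "az": 0.18},
    {"jaw": 0.55, "tx": -0.105, "ty": 0, "tz": 0, "ax": 0, "ay": 0, "az": 0.28},
    {"jaw": 0.55, "tx": -0.14, "ty": 0, "tz": 0, "ax": 0, "ay": 0, "az": 0.38},
    {"jaw": 0.55, "tx": -0.175, "ty": 0, "tz": 0, "ax": 0, "ay": 0, "az": 0.48},
    {"jaw": 0.55, "tx": -0.21, "ty": 0, "tz": 0, "ax": 0, "ay": 0, "az": 0.58},
    {"jaw": 0.55, "tx": -0.245, "ty": 0, "tz": 0, "ax": 0, "ay": 0, "az": 0.68},
    {"jaw": 0.55, "tx": -0.27, "ty": 0, "tz": 0, "ax": 0, "ay": 0, "az": 0.76},
  ],
)

```text
time: 34.75
tool_pos: [0.4971, -0.2436, 0.1986]
ee_rot: [-3.133, 0.003, 0.801]
wrist_force: [0.1, 1.0, -3.3]
width: 0.0595
```

Run:
```python
from h import *
go(.501,-.295,.2,.131); s=get_obs(); print(s["wrist_force"])
```

```text
t 34.8 pos [ 0.4971 -0.2436  0.1986] yaw [-3.1331e+00  2.6000e-03  8.0110e-01] w 0.0595
{'tx': np.float64(-0.0342), 'ty': np.float64(0.0386), 'tz': np.float64(-0.0017), 'ax': np.float64(-0.0073), 'ay': np.float64(0.0053), 'az': np.float64(0.67)}
[ 0.09650923  0.98958413 -3.29517184]
```

step_arm(
  steps=[
    {"jaw": 0.55, "tx": -0.015, "ty": 0.015, "tz": 0, "ax": 0, "ay": 0, "az": 0.09},
    {"jaw": 0.55, "tx": -0.025, "ty": 0.03, "tz": 0, "ax": 0, "ay": 0, "az": 0.19},
    {"jaw": 0.55, "tx": -0.034, "ty": 0.039, "tz": 0, "ax": 0, "ay": 0, "az": 0.29},
    {"jaw": 0.55, "tx": -0.034, "ty": 0.039, "tz": 0, "ax": 0, "ay": 0, "az": 0.39},
    {"jaw": 0.55, "tx": -0.034, "ty": 0.039, "tz": 0, "ax": 0, "ay": 0, "az": 0.49},
    {"jaw": 0.55, "tx": -0.034, "ty": 0.039, "tz": 0, "ax": 0, "ay": 0, "az": 0.59},
    {"jaw": 0.55, "tx": -0.034, "ty": 0.039, "tz": 0, "ax": 0, "ay": 0, "az": 0.67},
    {"jaw": 0.55, "tx": -0.034, "ty": 0.039, "tz": 0, "ax": 0, "ay": 0, "az": 0.67},
  ],
)

```text
time: 35.55
tool_pos: [0.5005, -0.2947, 0.1959]
ee_rot: [-3.134, 0.01, 0.131]
wrist_force: [-0.1, -0.1, -3.4]
width: 0.06
```

Run:
```python
from h import *
W=look(); go(.501,-.295,.018,.131); s=get_obs()["tool_pos"]
P=near(W,s[0],s[1],.08,s[2]-.04,s[2]+.02); print(P[:,2].min()-s[2],rect(P))
P=near(W,.501,-.295,.12,.03,.057); print("carton",rect(P))
b=np.hstack([cv2.imread("pics/scene_last.png")[170:370,40:280],cv2.imread("pics/side_last.png")[80:280,280:520]])
cv2.imwrite("pics/c8.png",cv2.resize(b,None,fx=1.6,fy=1.6,interpolation=cv2.INTER_CUBIC))
```

```text
t 35.6 pos [ 0.5008 -0.2948  0.1966] yaw [-3.1346  0.0094  0.1328] w 0.0599
{'tx': np.float64(0.0019), 'ty': np.float64(0.0015), 'tz': np.float64(0.1786), 'ax': np.float64(-0.007), 'ay': np.float64(0.0095), 'az': np.float64(0.0017)}
-0.019331404413959613 (array([ 502.1, -293.4]), array([123.7,  88.7]), 8.1)
carton (array([ 499.9, -293.1]), array([153.9, 152.3]), 7.4)
```

View pics/c8.png

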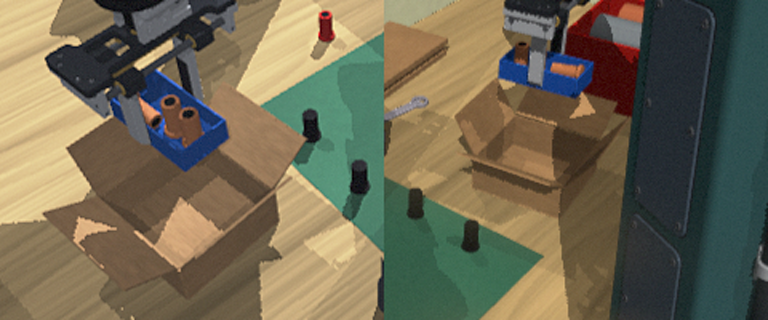

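The tray hangs centred over the carton with all three bushes in it. Lowering.

step_arm(
  steps=[
    {"jaw": 0.55, "tx": 0.001, "ty": 0.001, "tz": 0.03, "ax": 0, "ay": 0.009, "az": 0},
    {"jaw": 0.55, "tx": 0.001, "ty": 0.001, "tz": 0.06, "ax": 0, "ay": 0.009, "az": 0},
    {"jaw": 0.55, "tx": 0.001, "ty": 0.001, "tz": 0.09, "ax": 0, "ay": 0.009, "az": 0},
    {"jaw": 0.55, "tx": 0.001, "ty": 0.001, "tz": 0.115, "ax": 0, "ay": 0.009, "az": 0},
    {"jaw": 0.55, "tx": 0.001, "ty": 0.001, "tz": 0.14, "ax": 0, "ay": 0.009, "az": 0},
    {"jaw": 0.55, "tx": 0.001, "ty": 0.001, "tz": 0.16, "ax": 0, "ay": 0.009, "az": 0},
    {"jaw": 0.55, "tx": 0.001, "ty": 0.001, "tz": 0.17, "ax": 0, "ay": 0.009, "az": 0},
    {"jaw": 0.55, "tx": 0.001, "ty": 0.001, "tz": 0.17, "ax": 0, "ay": 0.009, "az": 0},
  ],
)

```text
time: 36.45
tool_pos: [0.4988, -0.2937, 0.0244]
ee_rot: [-3.131, 0.004, 0.133]
wrist_force: [0.1, -0.1, -4.7]
width: 0.0598
```

step_arm(
  steps=[
    {"jaw": 0.55, "tx": 0.001, "ty": 0.001, "tz": 0.004, "ax": -0.01, "ay": 0.004, "az": 0},
    {"jaw": 0.55, "tx": 0.001, "ty": 0.001, "tz": 0.006, "ax": -0.01, "ay": 0.004, "az": 0},
    {"jaw": 0.55, "tx": 0.001, "ty": 0.001, "tz": 0.006, "ax": -0.01, "ay": 0.004, "az": 0},
  ],
)

```text
time: 36.75
tool_pos: [0.5002, -0.2946, 0.019]
ee_rot: [3.141, -0.001, 0.134]
wrist_force: [0.1, 0.1, -3.4]
width: 0.0597
```

step_arm(
  steps=[
    {"jaw": 0.55, "tx": 0, "ty": 0, "tz": 0.002, "ax": 0, "ay": 0, "az": 0},
    {"jaw": 0.55, "tx": 0, "ty": 0, "tz": 0.003, "ax": 0, "ay": 0, "az": 0},
    {"jaw": 0.55, "tx": 0, "ty": 0, "tz": 0.003, "ax": 0, "ay": 0, "az": 0},
  ],
)

```text
time: 37.05
tool_pos: [0.5008, -0.295, 0.0175]
ee_rot: [3.14, -0.002, 0.134]
wrist_force: [-0.6, 0.7, 3.4]
width: 0.0597
```

step_arm(
  steps=[
    {"jaw": 0.8, "tx": 0, "ty": 0, "tz": 0, "ax": 0, "ay": 0, "az": 0},
    {"jaw": 0.8, "tx": 0, "ty": 0, "tz": 0, "ax": 0, "ay": 0, "az": 0},
    {"jaw": 0.8, "tx": 0, "ty": 0, "tz": 0, "ax": 0, "ay": 0, "az": 0},
    {"jaw": 0.8, "tx": 0, "ty": 0, "tz": -0.03, "ax": 0, "ay": 0, "az": 0},
    {"jaw": 0.8, "tx": 0, "ty": 0, "tz": -0.07, "ax": 0, "ay": 0, "az": 0},
    {"jaw": 0.8, "tx": 0, "ty": 0, "tz": -0.11, "ax": 0, "ay": 0, "az": 0},
    {"jaw": 0.5, "tx": 0, "ty": 0, "tz": -0.15, "ax": 0, "ay": 0, "az": 0},
    {"jaw": 0, "tx": 0, "ty": 0, "tz": -0.17, "ax": 0, "ay": 0, "az": 0},
  ],
)

```text
time: 37.85
tool_pos: [0.5017, -0.2958, 0.1924]
ee_rot: [3.135, -0.008, 0.134]
wrist_force: [0.1, -0.0, 0.1]
width: 0.0626
```

step_arm(
  steps=[
    {"jaw": 0, "tx": -0.04, "ty": 0, "tz": 0, "ax": 0, "ay": 0, "az": 0},
    {"jaw": 0, "tx": -0.08, "ty": 0, "tz": 0, "ax": 0, "ay": 0, "az": 0},
    {"jaw": 0, "tx": -0.12, "ty": 0, "tz": 0, "ax": 0, "ay": 0, "az": 0},
    {"jaw": 0, "tx": -0.155, "ty": 0, "tz": 0, "ax": 0, "ay": 0, "az": 0},
    {"jaw": 0, "tx": -0.155, "ty": 0, "tz": 0, "ax": 0, "ay": 0, "az": 0},
  ],
)

```text
time: 38.35
tool_pos: [0.3452, -0.3169, 0.1915]
ee_rot: [3.134, -0.007, 0.13]
wrist_force: [0.2, -0.5, 0.1]
width: 0.0225
```

```bash
cat >> h.py <<'E'
CT=np.array([.501,-.2945]); CY=.131
def loc(P):
    c,s=np.cos(CY),np.sin(CY); d=P[:,:2]-CT
    return np.column_stack([d@[c,s],d@[-s,c],P[:,2]])
def flaps(W):
    L=loc(W[~np.isnan(W[:,0])]); 
    for nm,ax,sg,cr,zc in(("ea",0,-1,.0735,.06),("eb",0,1,.0735,.06),("la",1,-1,.0705,.063),("lb",1,1,.0705,.063)):
        u=sg*L[:,ax]-cr; v=L[:,2]-zc; o=L[:,1-ax]
        m=(np.abs(o)<.055)&(np.hypot(u,v)<.075)&(np.hypot(u,v)>.02)&(v>-.005)
        if m.sum()<20: print(nm,m.sum()); continue
        a=-np.arctan2(u[m],v[m]); h=np.histogram(a,np.arange(-1.6,1.8,.1)); k=h[0].argmax(); print(nm,"angle",np.median(a[np.abs(a-h[1][k]-.05)<.15]).round(3),m.sum())
E
python3 - <<'E'
from h import *
W=look(); flaps(W); c,s=np.cos(CY),np.sin(CY)
L=loc(W[~np.isnan(W[:,0])]); P=L[(np.abs(L[:,0])<.07)&(np.abs(L[:,1])<.066)&(L[:,2]>.028)&(L[:,2]<.056)]; print("in",P.min(0),P.max(0),len(P)); 
w=P[np.abs(P[:,2]-.033)<.004]; print("tray",rect(w))
p=CT+[ -.145*c,-.145*s]; go(p[0],p[1],.093,CY)
b=np.hstack([cv2.imread("pics/scene_last.png")[170:370,40:280],cv2.imread("pics/side_last.png")[80:280,280:520]])
cv2.imwrite("pics/c9.png",cv2.resize(b,None,fx=1.6,fy=1.6,interpolation=cv2.INTER_CUBIC))
E
```

```text
ea angle -0.604 1672
eb angle -0.524 636
la angle -1.073 1987
lb angle -0.976 1371
in [-0.05921102 -0.06599535  0.0280006 ] [0.06995554 0.05356815 0.05586683] 890
tray (array([  4.9, -16.7]), array([ 96.4, 130.2]), 88.5)
t 38.5 pos [ 0.348  -0.3167  0.1915] yaw [ 3.134  -0.0088  0.1324] w 0.0147
{'tx': np.float64(0.0087), 'ty': np.float64(-0.0027), 'tz': np.float64(0.0986), 'ax': np.float64(0.0076), 'ay': np.float64(-0.0088), 'az': np.float64(0.0014)}
```

View pics/c9.png

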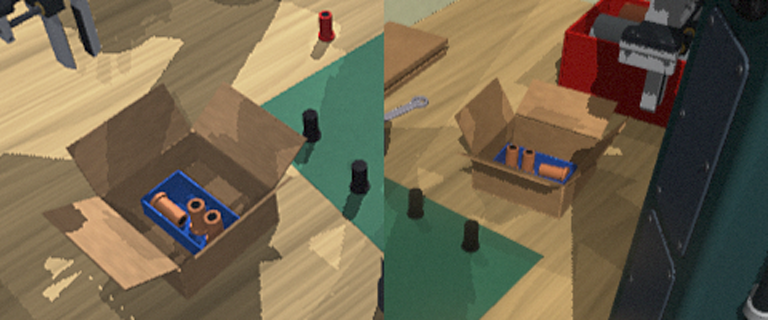

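The tray stands in the carton, two bushes upright and one lying. There's a red crate near the -x/-y side, so I'll check clearance.

Run:
```python
from h import *
W=look(); P=W[~np.isnan(W[:,0])]; im,d=snapshot("scene"); 
L=loc(P); m=(np.abs(L[:,0])<.4)&(L[:,1]<-.14)&(L[:,1]>-.45)&(L[:,2]>.015); Q=P[m]
H,xe,ye=np.histogram2d(Q[:,0],Q[:,1],bins=[np.arange(.1,.85,.05),np.arange(-.7,-.3,.05)])
for i in range(len(xe)-1):
    print(round(xe[i],2),[ (round(float(Q[(Q[:,0]>=xe[i])&(Q[:,0]<xe[i+1])&(Q[:,1]>=ye[j])&(Q[:,1]<ye[j+1]),2].max()),2) if H[i,j]>5 else 0) for j in range(len(ye)-1)])
print(ye)
```

```text
0.1 [0, 0, 0, 0, 0, 0, 0]
0.15 [0, 0, 0, 0, 0, 0, 0]
0.2 [0, 0, 0, 0, 0.03, 0, 0]
0.25 [0, 0, 0, 0.03, 0.03, 0, 0]
0.3 [0, 0, 0, 0, 0, 0, 0]
0.35 [0, 0, 0.13, 0, 0, 0, 0]
0.4 [0, 0, 0.14, 0, 0, 0, 0]
0.45 [0, 0, 0.13, 0, 0, 0, 0]
0.5 [0.13, 0.15, 0.15, 0.13, 0, 0, 0]
0.55 [0.13, 0.15, 0.15, 0.13, 0, 0, 0]
0.6 [0.13, 0.13, 0.13, 0.13, 0, 0, 0]
0.65 [0, 0, 0, 0, 0, 0, 0]
0.7 [0, 0, 0, 0, 0, 0, 0]
0.75 [0, 0, 0, 0, 0, 0, 0]
[-0.7  -0.65 -0.6  -0.55 -0.5  -0.45 -0.4  -0.35]
```

The crate lies at y < -0.5, out of the way. Descending outside end flap a, then sweeping it over.

step_arm(
  steps=[
    {"jaw": 0, "tx": 0.009, "ty": -0.003, "tz": 0.03, "ax": 0.008, "ay": -0.009, "az": 0},
    {"jaw": 0, "tx": 0.009, "ty": -0.003, "tz": 0.07, "ax": 0.008, "ay": -0.009, "az": 0},
    {"jaw": 0, "tx": 0.009, "ty": -0.003, "tz": 0.099, "ax": 0.008, "ay": -0.009, "az": 0},
    {"jaw": 0, "tx": 0.009, "ty": -0.003, "tz": 0.099, "ax": 0.008, "ay": -0.009, "az": 0},
    {"jaw": 0, "tx": 0.009, "ty": -0.003, "tz": 0.099, "ax": 0.008, "ay": -0.009, "az": 0},
  ],
)

```text
time: 39.1
tool_pos: [0.3592, -0.3125, 0.0923]
ee_rot: [-3.139, 0.001, 0.136]
wrist_force: [-0.1, -0.1, 0.6]
width: 0.0002
```

step_arm(
  steps=[
    {"jaw": 0, "tx": 0.025, "ty": 0, "tz": 0, "ax": 0, "ay": 0, "az": 0},
    {"jaw": 0, "tx": 0.045, "ty": 0, "tz": -0.001, "ax": 0, "ay": 0, "az": 0},
    {"jaw": 0, "tx": 0.061, "ty": 0, "tz": -0.003, "ax": 0, "ay": 0, "az": 0},
    {"jaw": 0, "tx": 0.074, "ty": 0, "tz": -0.006, "ax": 0, "ay": 0, "az": 0},
    {"jaw": 0, "tx": 0.086, "ty": 0, "tz": -0.008, "ax": 0, "ay": 0, "az": 0},
    {"jaw": 0, "tx": 0.093, "ty": 0, "tz": -0.006, "ax": 0, "ay": 0, "az": 0},
    {"jaw": 0, "tx": 0.1, "ty": 0, "tz": -0.002, "ax": 0, "ay": 0, "az": 0},
    {"jaw": 0, "tx": 0.105, "ty": 0, "tz": 0.003, "ax": 0, "ay": 0, "az": 0},
  ],
)

```text
time: 39.9
tool_pos: [0.4636, -0.2982, 0.0888]
ee_rot: [-3.14, 0.001, 0.136]
wrist_force: [-0.0, 0.4, 0.5]
width: 0.0006
```

step_arm(
  steps=[
    {"jaw": 0, "tx": 0.004, "ty": 0, "tz": 0.006, "ax": 0, "ay": 0, "az": 0},
    {"jaw": 0, "tx": 0.007, "ty": 0, "tz": 0.012, "ax": 0, "ay": 0, "az": 0},
    {"jaw": 0, "tx": 0.009, "ty": 0, "tz": 0.017, "ax": 0, "ay": 0, "az": 0},
    {"jaw": 0, "tx": 0.009, "ty": 0, "tz": 0.02, "ax": 0, "ay": 0, "az": 0},
    {"jaw": 0, "tx": 0.009, "ty": 0, "tz": 0.022, "ax": 0, "ay": 0, "az": 0},
    {"jaw": 0, "tx": 0.009, "ty": 0, "tz": 0.022, "ax": 0, "ay": 0, "az": 0},
  ],
)

```text
time: 40.5
tool_pos: [0.4726, -0.2968, 0.0694]
ee_rot: [-3.14, 0.0, 0.136]
wrist_force: [-2.6, 3.4, 11.2]
width: 0.0003
```

step_arm(
  steps=[
    {"jaw": 0, "tx": 0, "ty": 0, "tz": -0.04, "ax": 0, "ay": 0, "az": 0},
    {"jaw": 0, "tx": 0, "ty": 0, "tz": -0.08, "ax": 0, "ay": 0, "az": 0},
    {"jaw": 0, "tx": 0, "ty": 0, "tz": -0.11, "ax": 0, "ay": 0, "az": 0},
    {"jaw": 0, "tx": 0.04, "ty": 0, "tz": -0.11, "ax": 0, "ay": 0, "az": 0},
    {"jaw": 0, "tx": 0.08, "ty": 0, "tz": -0.11, "ax": 0, "ay": 0, "az": 0},
    {"jaw": 0, "tx": 0.12, "ty": 0, "tz": -0.11, "ax": 0, "ay": 0, "az": 0},
    {"jaw": 0, "tx": 0.16, "ty": 0, "tz": -0.11, "ax": 0, "ay": 0, "az": 0},
    {"jaw": 0, "tx": 0.174, "ty": 0, "tz": -0.11, "ax": 0, "ay": 0, "az": 0},
  ],
)

```text
time: 41.3
tool_pos: [0.6477, -0.2721, 0.1776]
ee_rot: [-3.138, 0.0, 0.138]
wrist_force: [-0.4, -1.2, 0.7]
width: 0.0006
```

Run:
```python
from h import *
W=look(); flaps(W); c,s=np.cos(CY),np.sin(CY)
p=CT+[ .145*c,.145*s]; go(p[0],p[1],.093,CY)
```

```text
ea angle 1.572 1215
eb angle -0.528 604
la angle -1.075 2501
lb angle 1.628 512
t 41.4 pos [ 0.6465 -0.2726  0.1775] yaw [-3.1385e+00  1.6000e-03  1.3790e-01] w 0.0004
{'tx': np.float64(-0.002), 'ty': np.float64(0.003), 'tz': np.float64(0.0845), 'ax': np.float64(-0.003), 'ay': np.float64(0.0016), 'az': np.float64(0.0069)}
```

step_arm(
  steps=[
    {"jaw": 0, "tx": -0.002, "ty": 0.003, "tz": 0.04, "ax": 0, "ay": 0, "az": 0.007},
    {"jaw": 0, "tx": -0.002, "ty": 0.003, "tz": 0.07, "ax": 0, "ay": 0, "az": 0.007},
    {"jaw": 0, "tx": -0.002, "ty": 0.003, "tz": 0.084, "ax": 0, "ay": 0, "az": 0.007},
    {"jaw": 0, "tx": -0.002, "ty": 0.003, "tz": 0.084, "ax": 0, "ay": 0, "az": 0.007},
    {"jaw": 0, "tx": -0.002, "ty": 0.003, "tz": 0.084, "ax": 0, "ay": 0, "az": 0.007},
  ],
)

```text
time: 41.9
tool_pos: [0.6448, -0.2761, 0.0951]
ee_rot: [-3.14, 0.0, 0.13]
wrist_force: [0.2, -0.3, 0.8]
width: 0.0006
```

step_arm(
  steps=[
    {"jaw": 0, "tx": -0.025, "ty": 0, "tz": 0, "ax": 0, "ay": 0, "az": 0},
    {"jaw": 0, "tx": -0.045, "ty": 0, "tz": -0.001, "ax": 0, "ay": 0, "az": 0},
    {"jaw": 0, "tx": -0.061, "ty": 0, "tz": -0.003, "ax": 0, "ay": 0, "az": 0},
    {"jaw": 0, "tx": -0.074, "ty": 0, "tz": -0.006, "ax": 0, "ay": 0, "az": 0},
    {"jaw": 0, "tx": -0.086, "ty": 0, "tz": -0.008, "ax": 0, "ay": 0, "az": 0},
    {"jaw": 0, "tx": -0.093, "ty": 0, "tz": -0.006, "ax": 0, "ay": 0, "az": 0},
    {"jaw": 0, "tx": -0.1, "ty": 0, "tz": -0.002, "ax": 0, "ay": 0, "az": 0},
    {"jaw": 0, "tx": -0.105, "ty": 0, "tz": 0.003, "ax": 0, "ay": 0, "az": 0},
  ],
)

```text
time: 42.7
tool_pos: [0.5404, -0.2899, 0.0919]
ee_rot: [-3.14, -0.0, 0.13]
wrist_force: [0.3, -0.3, 0.1]
width: 0.0003
```

step_arm(
  steps=[
    {"jaw": 0, "tx": -0.004, "ty": 0, "tz": 0.006, "ax": 0, "ay": 0, "az": 0},
    {"jaw": 0, "tx": -0.007, "ty": 0, "tz": 0.013, "ax": 0, "ay": 0, "az": 0},
    {"jaw": 0, "tx": -0.009, "ty": 0, "tz": 0.019, "ax": 0, "ay": 0, "az": 0},
    {"jaw": 0, "tx": -0.009, "ty": 0, "tz": 0.023, "ax": 0, "ay": 0, "az": 0},
    {"jaw": 0, "tx": -0.009, "ty": 0, "tz": 0.025, "ax": 0, "ay": 0, "az": 0},
    {"jaw": 0, "tx": -0.009, "ty": 0, "tz": 0.025, "ax": 0, "ay": 0, "az": 0},
  ],
)

```text
time: 43.3
tool_pos: [0.5307, -0.2909, 0.0695]
ee_rot: [-3.14, 0.001, 0.131]
wrist_force: [-7.0, 3.1, 12.3]
width: 0.0005
```

step_arm(
  steps=[
    {"jaw": 0, "tx": 0, "ty": 0, "tz": -0.04, "ax": 0, "ay": 0, "az": 0},
    {"jaw": 0, "tx": 0, "ty": 0, "tz": -0.08, "ax": 0, "ay": 0, "az": 0},
    {"jaw": 0, "tx": 0, "ty": 0, "tz": -0.11, "ax": 0, "ay": 0, "az": -0.1},
    {"jaw": 0, "tx": -0.015, "ty": -0.03, "tz": -0.11, "ax": 0, "ay": 0, "az": -0.23},
    {"jaw": 0, "tx": -0.025, "ty": -0.065, "tz": -0.11, "ax": 0, "ay": 0, "az": -0.37},
    {"jaw": 0, "tx": -0.03, "ty": -0.1, "tz": -0.11, "ax": 0, "ay": 0, "az": -0.51},
    {"jaw": 0, "tx": -0.03, "ty": -0.13, "tz": -0.11, "ax": 0, "ay": 0, "az": -0.65},
    {"jaw": 0, "tx": -0.03, "ty": -0.155, "tz": -0.11, "ax": 0, "ay": 0, "az": -0.79},
  ],
)

```text
time: 44.1
tool_pos: [0.4804, -0.1397, 0.1795]
ee_rot: [-3.139, -0.0, 0.927]
wrist_force: [-0.7, 0.1, 0.7]
width: 0.0003
```

Run:
```python
from h import *
W=look(); flaps(W); c,s=np.cos(CY),np.sin(CY)
p=CT+[ -.165*s,.165*c]; go(p[0],p[1],.15,CY+np.pi/2)
```

```text
ea angle 1.57 1816
eb angle 1.569 1920
la angle -1.075 3665
lb angle 1.63 3103
t 44.2 pos [ 0.4806 -0.1387  0.1797] yaw [-3.1387e+00 -9.0000e-04  9.2520e-01] w 0.0004
{'tx': np.float64(0.0055), 'ty': np.float64(-0.0055), 'tz': np.float64(0.0297), 'ax': np.float64(-0.0024), 'ay': np.float64(-0.002), 'az': np.float64(-0.7766)}
```

step_arm(
  steps=[
    {"jaw": 0, "tx": 0.005, "ty": -0.005, "tz": 0, "ax": 0, "ay": 0, "az": -0.14},
    {"jaw": 0, "tx": 0.005, "ty": -0.005, "tz": 0, "ax": 0, "ay": 0, "az": -0.28},
    {"jaw": 0, "tx": 0.005, "ty": -0.005, "tz": 0, "ax": 0, "ay": 0, "az": -0.42},
    {"jaw": 0, "tx": 0.005, "ty": -0.005, "tz": 0, "ax": 0, "ay": 0, "az": -0.56},
    {"jaw": 0, "tx": 0.005, "ty": -0.005, "tz": 0, "ax": 0, "ay": 0, "az": -0.7},
    {"jaw": 0, "tx": 0.005, "ty": -0.005, "tz": 0, "ax": 0, "ay": 0, "az": -0.777},
    {"jaw": 0, "tx": 0.005, "ty": -0.005, "tz": 0.03, "ax": 0, "ay": 0, "az": -0.777},
    {"jaw": 0, "tx": 0.005, "ty": -0.005, "tz": 0.03, "ax": 0, "ay": 0, "az": -0.777},
  ],
)

```text
time: 45.0
tool_pos: [0.4774, -0.1316, 0.1457]
ee_rot: [-3.133, -0.006, 1.7]
wrist_force: [-0.5, -0.4, -0.3]
width: 0.0003
```

Run:
```python
from h import *
W=look(); flaps(W); c,s=np.cos(CY),np.sin(CY)
p=CT+[ -.165*s,.165*c]; go(p[0],p[1],.086,CY+np.pi/2)
L=loc(W[~np.isnan(W[:,0])]); m=(np.abs(L[:,0])<.055)&(L[:,1]>.08)&(L[:,1]<.145)&(L[:,2]>.06)&(L[:,2]<.115); P=L[m]; print(len(P),P[:,1].max(),P[:,2].max(),np.polyfit(P[:,1],P[:,2],1))
```

```text
ea angle 1.569 1800
eb angle 1.568 1863
la angle -1.075 3504
lb angle 1.628 3072
t 45.1 pos [ 0.4791 -0.1321  0.1491] yaw [-3.138  -0.0035  1.7005] w 0.0003
{'tx': np.float64(0.0009), 'ty': np.float64(0.0007), 'tz': np.float64(0.0631), 'ax': np.float64(-0.0035), 'ay': np.float64(-0.0035), 'az': np.float64(-0.0013)}
1575 0.13330137367594952 0.10477834414786769 [0.64025985 0.0193112 ]
```

Long flap b is still leaning at about -0.98 rad (edge at y 0.130, z 0.104). Descending outside it and sweeping.

step_arm(
  steps=[
    {"jaw": 0, "tx": 0.001, "ty": 0, "tz": 0.03, "ax": 0, "ay": 0, "az": 0},
    {"jaw": 0, "tx": 0.001, "ty": 0, "tz": 0.055, "ax": 0, "ay": 0, "az": 0},
    {"jaw": 0, "tx": 0.001, "ty": 0, "tz": 0.064, "ax": 0, "ay": 0, "az": 0},
    {"jaw": 0, "tx": 0.001, "ty": 0, "tz": 0.064, "ax": 0, "ay": 0, "az": 0},
    {"jaw": 0, "tx": 0.001, "ty": 0, "tz": 0.064, "ax": 0, "ay": 0, "az": 0},
  ],
)

```text
time: 45.6
tool_pos: [0.4797, -0.1314, 0.0866]
ee_rot: [-3.14, -0.002, 1.7]
wrist_force: [-0.0, -0.7, 0.2]
width: 0.0006
```

step_arm(
  steps=[
    {"jaw": 0, "tx": -0.03, "ty": 0, "tz": -0.002, "ax": 0, "ay": 0, "az": 0},
    {"jaw": 0, "tx": -0.055, "ty": 0, "tz": -0.005, "ax": 0, "ay": 0, "az": 0},
    {"jaw": 0, "tx": -0.07, "ty": 0, "tz": -0.009, "ax": 0, "ay": 0, "az": 0},
    {"jaw": 0, "tx": -0.084, "ty": 0, "tz": -0.013, "ax": 0, "ay": 0, "az": 0},
    {"jaw": 0, "tx": -0.096, "ty": 0, "tz": -0.017, "ax": 0, "ay": 0, "az": 0},
    {"jaw": 0, "tx": -0.107, "ty": 0, "tz": -0.018, "ax": 0, "ay": 0, "az": 0},
    {"jaw": 0, "tx": -0.115, "ty": 0, "tz": -0.016, "ax": 0, "ay": 0, "az": 0},
    {"jaw": 0, "tx": -0.121, "ty": 0, "tz": -0.013, "ax": 0, "ay": 0, "az": 0},
  ],
)

```text
time: 46.4
tool_pos: [0.4953, -0.2523, 0.0989]
ee_rot: [-3.14, -0.002, 1.699]
wrist_force: [-0.4, 0.0, 1.2]
width: 0.0005
```

Run:
```python
from h import *
s=get_obs(); L=loc(s["tool_pos"][None])[0]; print("u",.0785-L[1],"v",L[2]-.071,L,s["wrist_force"])
```

```text
u 0.03593148940868837 v 0.02787966104568171 [-0.00016163  0.04256851  0.09887966] [-0.36259198  0.01033789  1.15813843]
```

step_arm(
  steps=[
    {"jaw": 0, "tx": -0.006, "ty": 0, "tz": 0.006, "ax": 0, "ay": 0, "az": 0},
    {"jaw": 0, "tx": -0.01, "ty": 0, "tz": 0.012, "ax": 0, "ay": 0, "az": 0},
    {"jaw": 0, "tx": -0.014, "ty": 0, "tz": 0.019, "ax": 0, "ay": 0, "az": 0},
    {"jaw": 0, "tx": -0.016, "ty": 0, "tz": 0.024, "ax": 0, "ay": 0, "az": 0},
    {"jaw": 0, "tx": -0.016, "ty": 0, "tz": 0.027, "ax": 0, "ay": 0, "az": 0},
    {"jaw": 0, "tx": -0.016, "ty": 0, "tz": 0.029, "ax": 0, "ay": 0, "az": 0},
    {"jaw": 0, "tx": -0.016, "ty": 0, "tz": 0.029, "ax": 0, "ay": 0, "az": 0},
  ],
)

```text
time: 47.1
tool_pos: [0.4971, -0.2684, 0.0725]
ee_rot: [-3.14, -0.001, 1.7]
wrist_force: [-3.5, 2.2, 10.8]
width: 0.0002
```

step_arm(
  steps=[
    {"jaw": 0, "tx": 0, "ty": 0, "tz": -0.04, "ax": 0, "ay": 0, "az": 0},
    {"jaw": 0, "tx": 0, "ty": 0, "tz": -0.08, "ax": 0, "ay": 0, "az": 0},
    {"jaw": 0, "tx": 0, "ty": 0, "tz": -0.1, "ax": 0, "ay": 0, "az": 0},
    {"jaw": 0, "tx": -0.04, "ty": 0, "tz": -0.1, "ax": 0, "ay": 0, "az": 0},
    {"jaw": 0, "tx": -0.08, "ty": 0, "tz": -0.1, "ax": 0, "ay": 0, "az": 0},
    {"jaw": 0, "tx": -0.12, "ty": 0, "tz": -0.1, "ax": 0, "ay": 0, "az": 0},
    {"jaw": 0, "tx": -0.16, "ty": 0, "tz": -0.1, "ax": 0, "ay": 0, "az": 0},
    {"jaw": 0, "tx": -0.192, "ty": 0, "tz": -0.1, "ax": 0, "ay": 0, "az": 0},
  ],
)

```text
time: 47.9
tool_pos: [0.5218, -0.4609, 0.1716]
ee_rot: [-3.139, -0.001, 1.699]
wrist_force: [0.8, -0.8, 0.2]
width: 0.0006
```

Run:
```python
from h import *
W=look(); flaps(W); c,s=np.cos(CY),np.sin(CY)
p=CT+[ .168*s,-.168*c]; go(p[0],p[1],.085,CY+np.pi/2)
```

```text
ea angle 1.538 1883
eb angle 1.535 1949
la angle -1.074 3784
lb angle 1.569 1908
t 48.0 pos [ 0.5211 -0.4626  0.17  ] yaw [-3.1378e+00 -1.3000e-03  1.6959e+00] w 0.0006
{'tx': np.float64(0.0012), 'ty': np.float64(0.0024), 'tz': np.float64(0.085), 'ax': np.float64(-0.0037), 'ay': np.float64(-0.0013), 'az': np.float64(-0.0059)}
```

step_arm(
  steps=[
    {"jaw": 0, "tx": 0.001, "ty": 0.002, "tz": 0.035, "ax": 0, "ay": 0, "az": 0},
    {"jaw": 0, "tx": 0.001, "ty": 0.002, "tz": 0.07, "ax": 0, "ay": 0, "az": 0},
    {"jaw": 0, "tx": 0.001, "ty": 0.002, "tz": 0.085, "ax": 0, "ay": 0, "az": 0},
    {"jaw": 0, "tx": 0.001, "ty": 0.002, "tz": 0.085, "ax": 0, "ay": 0, "az": 0},
    {"jaw": 0, "tx": 0.001, "ty": 0.002, "tz": 0.085, "ax": 0, "ay": 0, "az": 0},
  ],
)

```text
time: 48.5
tool_pos: [0.5232, -0.4611, 0.0863]
ee_rot: [-3.139, -0.0, 1.697]
wrist_force: [-0.0, 0.4, -1.3]
width: 0.0006
```

step_arm(
  steps=[
    {"jaw": 0, "tx": 0.033, "ty": 0, "tz": -0.002, "ax": 0, "ay": 0, "az": 0},
    {"jaw": 0, "tx": 0.058, "ty": 0, "tz": -0.005, "ax": 0, "ay": 0, "az": 0},
    {"jaw": 0, "tx": 0.073, "ty": 0, "tz": -0.009, "ax": 0, "ay": 0, "az": 0},
    {"jaw": 0, "tx": 0.087, "ty": 0, "tz": -0.013, "ax": 0, "ay": 0, "az": 0},
    {"jaw": 0, "tx": 0.099, "ty": 0, "tz": -0.017, "ax": 0, "ay": 0, "az": 0},
    {"jaw": 0, "tx": 0.11, "ty": 0, "tz": -0.018, "ax": 0, "ay": 0, "az": 0},
    {"jaw": 0, "tx": 0.118, "ty": 0, "tz": -0.016, "ax": 0, "ay": 0, "az": 0},
    {"jaw": 0, "tx": 0.124, "ty": 0, "tz": -0.013, "ax": 0, "ay": 0, "az": 0},
  ],
)

```text
time: 49.3
tool_pos: [0.5075, -0.3371, 0.0987]
ee_rot: [-3.138, -0.001, 1.697]
wrist_force: [-0.7, -0.1, 0.5]
width: 0.0002
```

Run:
```python
from h import *
s=get_obs(); L=loc(s["tool_pos"][None])[0]; print("u",.0785+L[1],"v",L[2]-.071,L,s["wrist_force"])
```

```text
u 0.03538294822154398 v 0.02765549243332921 [ 0.00089025 -0.04311705  0.09865549] [-0.65447062 -0.14974017  0.50601118]
```

step_arm(
  steps=[
    {"jaw": 0, "tx": 0.006, "ty": 0, "tz": 0.006, "ax": 0, "ay": 0, "az": 0},
    {"jaw": 0, "tx": 0.01, "ty": 0, "tz": 0.012, "ax": 0, "ay": 0, "az": 0},
    {"jaw": 0, "tx": 0.014, "ty": 0, "tz": 0.019, "ax": 0, "ay": 0, "az": 0},
    {"jaw": 0, "tx": 0.016, "ty": 0, "tz": 0.024, "ax": 0, "ay": 0, "az": 0},
    {"jaw": 0, "tx": 0.016, "ty": 0, "tz": 0.027, "ax": 0, "ay": 0, "az": 0},
    {"jaw": 0, "tx": 0.016, "ty": 0, "tz": 0.029, "ax": 0, "ay": 0, "az": 0},
    {"jaw": 0, "tx": 0.016, "ty": 0, "tz": 0.029, "ax": 0, "ay": 0, "az": 0},
  ],
)

```text
time: 50.0
tool_pos: [0.5051, -0.3206, 0.0725]
ee_rot: [-3.138, -0.002, 1.697]
wrist_force: [-4.9, 4.5, 12.7]
width: 0.0005
```

step_arm(
  steps=[
    {"jaw": 0, "tx": 0, "ty": 0, "tz": -0.04, "ax": 0, "ay": 0, "az": 0},
    {"jaw": 0, "tx": 0, "ty": 0, "tz": -0.08, "ax": 0, "ay": 0, "az": 0},
    {"jaw": 0, "tx": 0, "ty": 0, "tz": -0.12, "ax": 0, "ay": 0, "az": 0},
    {"jaw": 0, "tx": 0.04, "ty": 0, "tz": -0.14, "ax": 0, "ay": 0, "az": 0},
    {"jaw": 0, "tx": 0.08, "ty": 0, "tz": -0.14, "ax": 0, "ay": 0, "az": 0},
    {"jaw": 0, "tx": 0.12, "ty": 0, "tz": -0.14, "ax": 0, "ay": 0, "az": 0},
    {"jaw": 0, "tx": 0.16, "ty": 0, "tz": -0.14, "ax": 0, "ay": 0, "az": 0},
    {"jaw": 0, "tx": 0.2, "ty": 0, "tz": -0.14, "ax": 0, "ay": 0, "az": 0},
  ],
)

```text
time: 50.8
tool_pos: [0.48, -0.121, 0.2126]
ee_rot: [-3.138, -0.002, 1.696]
wrist_force: [0.5, -0.3, 0.0]
width: 0.0005
```

Run:
```python
from h import *
W=look(); flaps(W); print(get_obs()["time"])
L=loc(W[~np.isnan(W[:,0])]); P=L[(np.abs(L[:,0])<.073)&(np.abs(L[:,1])<.07)&(L[:,2]>.03)&(L[:,2]<.12)]; print(np.percentile(P[:,2],[1,50,99]))
P=near(W,.6973,-.0325,.03,.013,.047); print("chk",circ(P,.0195)[0]); P=near(W,.5,.29,.085,.09,.11); print("pan",np.median(P[:,2]),near(W,.5,.29,.085,.11,.2).shape)
a=cv2.imread("pics/scene_last.png")[100:380,50:430];cv2.imwrite("pics/s10.png",cv2.resize(a,None,fx=1.6,fy=1.6,interpolation=cv2.INTER_CUBIC))
```

```text
ea angle 1.508 1939
eb angle 1.507 2003
la angle 1.569 2001
lb angle 1.57 1925
50.9
[0.03849077 0.06295089 0.06634193]
chk [ 0.69766299 -0.03260894]
pan 0.10423754527376905 (0, 3)
```

View pics/s10.png

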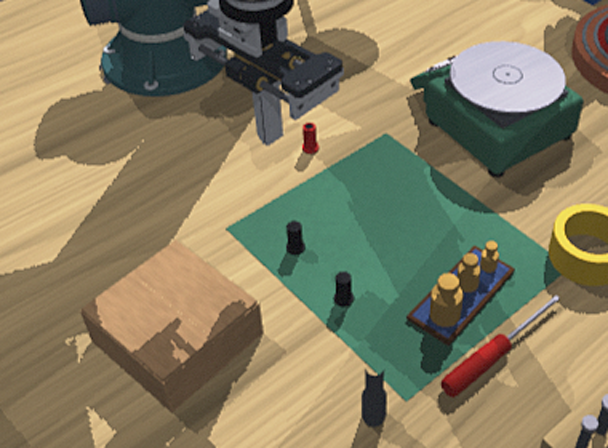

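The carton is shut flat (175,315), the weight stands on its board (447,300), the pan is empty, and the other things haven't moved. Handing in.

step_arm(
  steps=[
    {"jaw": 0, "tx": 0, "ty": 0, "tz": 0, "ax": 0, "ay": 0, "az": 0},
    {"jaw": 0, "tx": 0, "ty": 0, "tz": 0, "ax": 0, "ay": 0, "az": 0},
    {"jaw": 0, "tx": 0, "ty": 0, "tz": 0, "ax": 0, "ay": 0, "az": 0},
  ],
)

```text
time: 51.2
tool_pos: [0.4801, -0.1196, 0.2129]
ee_rot: [-3.138, -0.004, 1.701]
wrist_force: [-0.0, 0.0, -0.7]
width: 0.0004
```

```bash
python3 -c "
from bench import *
print(close_job())"
```

```text
the job is handed in; nothing more can be done
None
```

I ran every step of the task in order and handed the job in at about 51 s of the 210 s allowed; handing in gave no verdict.

- **Scale check:** the 500 g weight stood released on the pan, which sank about 5 mm. I then put it back upright on its board.
- **Bushes:** only three bronze bushes were there. One was knocked over during the run, so I laid it lengthwise in the tray; the other two stand upright. I saw all three in the tray on the pan and again in the carton before closing it.
- **Carton:** I folded both end flaps down first, then the two long flaps over them.

**Last checks:**
- The long flaps read 1.57 rad, and both end flaps read 1.57 rad before being covered. The later end-flap readings of about 1.51 are of the long flaps on top of them.
- The weight is upright on its board and the pan is empty at its starting height.
- The last picture shows the two smaller weights, screwdriver, punch and tape roll where they started; I didn't measure their positions.
- The tray and bushes can't be seen in the shut carton, so their final position rests on the view before closing.
- No check failed. The lean-angle script misread long flap b while that flap was still open, and I went by a direct line fit to it instead.

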